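# Put the copper bars away under the dust hood

## Robot

A 6-joint arm with a two-finger parallel gripper is mounted at the origin on the work surface. World frame = base frame: x ahead of the robot, y to its left, z up, the work surface at z = 0. Lengths are in m, angles in degrees, forces in N, time in s.
With the tool pointing down it reaches from about 0.35 to 0.875 m from the base axis. Payload 4.2 kg.
Tool frame: the origin (TCP) lies on the centre line of the jaws, within the pads' length; the fingertips stand r.tip_extent ahead of it and the grasp point (between the pads) lies 11 mm behind it (r.tip_extent is the distance from the TCP to the fingertips, in m); z points along the fingers, y is the line along which they close (so a half turn about z gives the same grasp; the last joint's range is limited). The gripper opens to 87 mm and grips with 3 to 60 N. Pads are 19 mm wide; open, the fingers measure 117 mm over their backs; the gripper's body (75 mm by 190 mm) begins 51 mm behind the grasp point.
Start: joints at [83.514, 22.042, 0.453, 0, -68.411, -14.817], TCP at [0.227, 0.582, 0.231] pointing down, gripper open.
Joint ranges: [-179.83, 179.83], [-69.29, 118.12], [-61.27, 80.66], [-181.25, 117.63], [-171.15, -9.14], [-177.46, 177.46]. Speed limits (degrees/s): [159.86, 159.86, 180, 180, 180, 180].

## Interface

Orientations are given as a 3x3 rotation matrix whose columns are the frame's x, y, z axes.
In Python, from station import r gives the robot as it stands.
- The arm moves only by the shell command python3 -m jog 'ROWS'. ROWS is text: rows parted by semicolons, each of 5 numbers parted by spaces: the opening, from 0 (shut) to 1 (fully open), then the shift along the world's x, y, z in mm, then the turn about the world's z in degrees. In form: hand dx dy dz roll; .... A call has 1 to 5 rows; each row shifts and turns the commanded pose from where the row before left it; what a row does not reach is not made up. A row lasts 1/8 s, in which the tool goes at most 62.5 mm and 10.7 degrees, less where a joint would pass 70% of its speed; a pose out of reach is approached as far as the arm can. A call is refused whole if a number of a shift passes 62.5 or a number of a turn 10.7, either way. A call with a gripper value outside its range is refused whole. The fingers move at their own pace and stop on an object; the grip force is fixed at half the most. Time passes only in rows, so rows that do not move let the fingers close. It gives the time, the measured TCP pose, the force, the opening and the grip force at its end, in the units of the state.
- r.sense(): the state, without advancing time (a new reading comes with each control period).
- r.capture(name): name is "side" or "top" or "wrist"; returns a dict with "pixels" (384x512x3 uint8, red, green, blue), "fovy" (degrees; the focal length in pixels is half the picture's height over the tangent of half this angle, whatever the lens; pixels are square), "cx", "cy" (the principal point, pixels), "origin" and "orientation" of the camera in the world; the wrist camera has in their place "T_tool_cam" (4x4, takes a point from camera to tool coordinates, whose origin is the TCP and whose axes are the flange's). Camera axes: x right, y down, z forward; pixel columns grow to the right and rows downward; lengths in m; the calibration is good to about 2 mm. The wrist camera is an equidistant fisheye: a pixel r from the principal point sees the ray r / f radians off the axis. A picture is of the moment at which its call begins: read the wrist's pose just before it. There is no depth.
- r.finish_job(): hands the job in; it is judged then, once.
The state is a dict: "time_s": time; "joints": joint angles; "joint_velocities": joint speeds; "effort": joint torques, N m; "tcp_pos": TCP position; "ee_rot": TCP orientation; "wrist_force": force on the tool from outside, world axes, zero at the start; "moment": the same for the moment, N m; "gripper_width": opening from 0.0 (shut) to 1.0 (fully open); "gripper_force": force on a finger pad.
Only numpy, scipy, OpenCV 4.12 (cv2) and the standard library are available. Lean on these libraries where they do the work, as an engineer would, in place of code of your own. Each camera call takes 0.05 s, during which the arm holds its last target. There are 200 camera calls.

## Task

First clear the wooden slapper off the runway and lay it across the two posts of its rest; then draw the carriage fully out from under the clear hood and lay every copper bar across both of its sloping rails, one bar to a slot, centred across the rails. When all of them are loaded, push the carriage fully home under the hood with every bar still seated, let go, and leave the other things on the bench where they are.

Things in the scene. Friction and masses are not known exactly. Their poses are not given: they have to be found in the camera images.
- rack_base: Fixed rack: a dark wooden runway board 150 (x) x 630 (y) x 12 mm, origin at the centre of its underside, its own x pointing away from the robot within a few degrees. The half towards its own +y is covered by a clear hood; the half towards -y is open above.
- hood (a point): Middle of the underside of the hood's clear flat roof, 150 mm above the bench. The roof spans 184 mm (x) by 290 mm (y), 5 mm thick, on four 12 mm corner legs with clear panels between them on the robot's side and the far side (160 mm clear between the legs); both ends are open. A frame below the roof's edges comes down to 140 mm above the bench.
- carriage (a joint): Slide of the carriage along the runway, in m: 0 = fully home under the hood (start), 0.30 = fully out at its end stop, towards the rack's own -y. About 3 N of friction; stays where left. The carriage is an aluminium tray, 130 (x) x 280 (y) mm, its top 26 mm above the bench, carrying two rails. Home, only its handle and 25 mm of the tray stick out from the hood.
- rails (a point): Middle of the tray's top, between its two wooden rails. These run along the rack's y, 8 mm thick, centred at x = -40 and +40 mm; tops 64 mm (robot's side) and 81 mm (far side) above the bench, so a bar across both slopes up at 12 degrees away from the robot. Blocks 26 mm wide, 16 mm above each rail, leave four 38 mm gaps at 64 mm pitch: the slots.
- handle (a point): Middle of the carriage's pull handle: a steel bar 14 mm thick, 80 mm long, parallel to the rack's x, 79 mm above the bench, 70 mm beyond the tray's -y end, with an arm at each end. Can be gripped from above with a finger on its +y and one on its -y side. Moves with the carriage.
- slapper: Wooden slapper (flat beating stick), 180 mm long along its own x: a pale body 100 long, 36 wide, 26 high from x = -10 to +90 mm, a dark round handle 24 mm thick from x = -10 to -90. Origin at mid-length, at the underside. 0.2 kg, centre of mass near x = +25 mm. Starts lying on the open runway, in the carriage's way, roughly along it.
- rest: Fixed two-post rest for the slapper: base 160 (x) x 90 (y) x 14 mm, origin at the centre of its underside. Two upright steel plates, 8 mm thick, at x = -60 and +60 mm, tops 70 mm above the bench, each with a 14 mm horn at either side, 50 mm between the horns. The slapper lies along the rest's x across both plates, either way round.
- slot1 (a point): Where the centre of a bar lies when seated in slot 1 (slot 1 nearest the handle, slot 4 farthest). Moves with the carriage; 88 mm above the bench. Its axes are those of the rack, not tilted.
- slot2 (a point): Where the centre of a bar lies when seated in slot 2 (slot 1 nearest the handle, slot 4 farthest). Moves with the carriage; 88 mm above the bench. Its axes are those of the rack, not tilted.
- slot3 (a point): Where the centre of a bar lies when seated in slot 3 (slot 1 nearest the handle, slot 4 farthest). Moves with the carriage; 88 mm above the bench. Its axes are those of the rack, not tilted.
- slot4 (a point): Where the centre of a bar lies when seated in slot 4 (slot 1 nearest the handle, slot 4 farthest). Moves with the carriage; 88 mm above the bench. Its axes are those of the rack, not tilted.
- bar1: Square copper bar section, 120 mm long along its own x, 28 x 28 mm, 0.22 kg. Origin at its centre. Starts lying on the bench between the robot and the rack. Two to four bars are present; an absent one has no pose. All four faces are alike and it may go either way round.
- bar2: Square copper bar section, 120 mm long along its own x, 28 x 28 mm, 0.22 kg. Origin at its centre. Starts lying on the bench between the robot and the rack. Two to four bars are present; an absent one has no pose. All four faces are alike and it may go either way round.
- bar3: Square copper bar section, 120 mm long along its own x, 28 x 28 mm, 0.22 kg. Origin at its centre. Starts lying on the bench between the robot and the rack. Two to four bars are present; an absent one has no pose. All four faces are alike and it may go either way round.
- bar4: Square copper bar section, 120 mm long along its own x, 28 x 28 mm, 0.22 kg. Origin at its centre. Starts lying on the bench between the robot and the rack. Two to four bars are present; an absent one has no pose. All four faces are alike and it may go either way round.
- cone_big: Bystander, to be left alone: a tall copper cone standing upright, 100 mm across the base, 190 high; origin at its underside.
- cone_small: Bystander, to be left alone: a smaller copper cone standing upright, 76 mm across the base, 140 high; origin at its underside.
- stake: Bystander, to be left alone: a dark steel mushroom stake standing upright, 90 mm across, 100 high; origin at its underside.
- collar: Bystander, to be left alone: a dark steel collar lying flat, 80 mm across, 22 high; origin at its underside.
- hammer: Bystander, to be left alone: a hammer lying flat, handle to its own -x.
- bowl: Bystander, to be left alone: a copper bowl, 110 mm across, 45 high; origin at its underside.
- block: Bystander, to be left alone: a wooden block 40 x 60 x 45 mm; origin at its underside.

How it is judged:
By the outcome, as a careful person would: the job done as asked, in the order asked, and still so for the second after the job is handed in, with the robot touching nothing.
Of bar1, bar2, bar3, bar4 only 2 to 4 are there at a start; the rules pass over those that are not, and their reading is None.
At some moment in a run one of bar1, bar2, bar3, bar4, slapper may be knocked a few centimetres aside while the robot is not near it.
Once in a run the grip may slacken for a moment while it holds something.
It also fails if it takes over 210 s, if anything falls off the work surface, if the arm or the gripper's body presses on something with over 40 N, if the wrist force passes 120 N, or if a joint passes its speed limit or range.

## Working session

There is one attempt and no reset: what is moved stays moved. The work goes in short steps, Python scripts to look and compute and a shell command to move; the robot and the scene stay as the last step left them, time stands still between calls to the robot, and variables do not carry over. Pictures are saved under pics/ and viewed, at most 14 in all, crops included, and the job is handed in when it is done.

```bash
ls; mkdir -p pics; python3 - <<'E'
from station import r
import cv2,numpy as np
s=r.sense();print(s['time_s'],s['tcp_pos'],s['ee_rot'],s['gripper_width'],r.tip_extent)
ims=[]
for n in("top","side","wrist"):
    c=r.capture(n)
    p=c.pop("pixels");cv2.imwrite(f"pics/{n}0.png",p[:,:,::-1]);print(n,{k:np.round(v,4).tolist() for k,v in c.items()})
E
```

```text
pics
0.0 [0.22683987 0.58176005 0.22945329] [[ 9.31600646e-01 -3.63482826e-01 -6.86376989e-04]
 [-3.63483458e-01 -9.31598366e-01 -2.06400902e-03]
 [ 1.10804152e-04  2.17231882e-03 -9.99997634e-01]] 1.0009721130056497 0.008
top {'fovy': 48.7555, 'cx': 248.4834, 'cy': 190.6329, 'origin': [0.1809, -0.0651, 1.724], 'orientation': [[0.0595, -0.9772, 0.2037], [-0.9982, -0.0591, 0.0081], [0.0041, -0.2038, -0.979]]}
side {'fovy': 54.4129, 'cx': 252.0021, 'cy': 189.3643, 'origin': [0.1747, -0.8627, 0.7963], 'orientation': [[0.9244, -0.2244, 0.3084], [-0.3809, -0.5859, 0.7153], [0.0202, -0.7787, -0.6271]]}
wrist {'fovy': 65.7065, 'cx': 251.6751, 'cy': 192.379, 'T_tool_cam': [[0.0005, -0.9541, -0.2994, 0.0827], [1.0, 0.0004, 0.0005, -0.0007], [-0.0004, -0.2994, 0.9541, -0.1546], [0.0, 0.0, 0.0, 1.0]]}
```

View pics/top0.png

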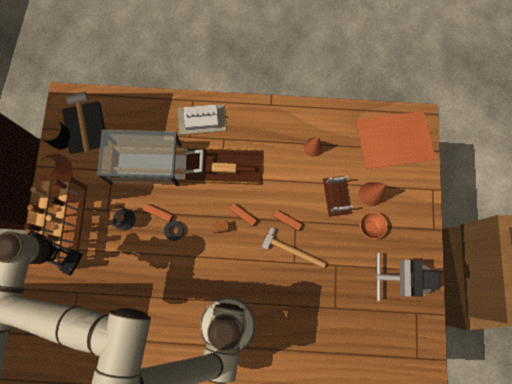

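View pics/side0.png

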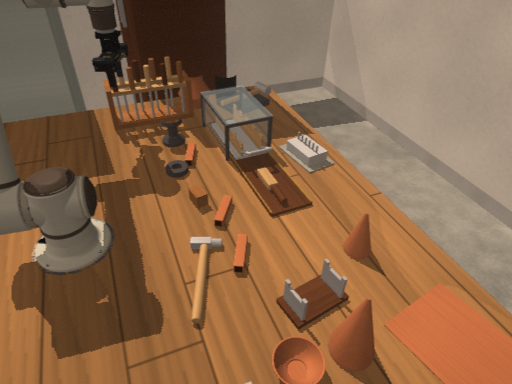

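```bash
cat > h.py <<'E'
from station import r
import numpy as np, cv2
def cam(n):
    s=r.sense(); c=r.capture(n); p=c["pixels"]
    c["f"]=p.shape[0]/2/np.tan(np.radians(c["fovy"])/2); c["fish"]=n=="wrist"
    if c["fish"]:
        T=c["T_tool_cam"]; R=np.array(s["ee_rot"]); c["orientation"]=R@T[:3,:3]; c["origin"]=R@T[:3,3]+s["tcp_pos"]
    return c
def rays(c,uv):
    d=(np.atleast_2d(uv).astype(float)-[c["cx"],c["cy"]])/c["f"]
    if c["fish"]:
        t=np.linalg.norm(d,axis=1,keepdims=True)+1e-12
        v=np.hstack([d/t*np.sin(t),np.cos(t)])
    else: v=np.hstack([d,np.ones((len(d),1))])
    return v@np.array(c["orientation"]).T
def onz(c,uv,z):
    v=rays(c,uv); o=np.array(c["origin"]); return (o+v*((z-o[2])/v[:,2:]))[:,:2]
def proj(c,P):
    q=(np.atleast_2d(P)-c["origin"])@np.array(c["orientation"])
    if c["fish"]:
        rr=np.linalg.norm(q[:,:2],axis=1,keepdims=True)+1e-12; d=q[:,:2]/rr*np.arctan2(rr,q[:,2:])
    else: d=q[:,:2]/q[:,2:]
    return d*c["f"]+[c["cx"],c["cy"]]
def mask(c,lo,hi):
    h=cv2.cvtColor(np.ascontiguousarray(c["pixels"]),cv2.COLOR_RGB2HSV); return cv2.inRange(h,np.array(lo),np.array(hi))
def blobs(c,m,z,amin=40):
    out=[]
    for k in cv2.findContours(m,cv2.RETR_EXTERNAL,cv2.CHAIN_APPROX_NONE)[0]:
        if cv2.contourArea(k)<amin: continue
        w=onz(c,k[:,0,:],z).astype(np.float32)*1000
        (x,y),(a,b),t=cv2.minAreaRect(w)
        if a<b: a,b,t=b,a,t+90
        out.append((k[:,0].mean(0).round(),np.round([x,y,a,b,(t+90)%180-90],1)))
    return out
def save(c,n,box=None,k=1):
    p=c["pixels"][:,:,::-1]
    if box: p=p[box[1]:box[3],box[0]:box[2]]
    cv2.imwrite("pics/"+n,cv2.resize(p,None,fx=k,fy=k,interpolation=cv2.INTER_CUBIC))
E
python3 - <<'E'
from h import *
c=cam("top")
p=c["pixels"]
for n,u in dict(bar=(243,213),table=(300,270),slap=(222,167),run=(250,157)).items(): 
    print(n,p[u[1],u[0]],cv2.cvtColor(p[u[1]:u[1]+1,u[0]:u[0]+1].copy(),cv2.COLOR_RGB2HSV)[0,0])
print(*blobs(c,mask(c,(0,150,90),(9,255,255)),0.028,30),sep="\n")
save(c,"topcrop.png",(90,110,390,280),2.6)
E
```

```text
bar [185  95  55] [  9 179 185]
table [122  76  41] [ 13 169 122]
slap [201 149  90] [ 16 141 201]
run [78 37 22] [  8 183  78]
(array([375., 225.]), array([ 424.7, -567.5,  104. ,   90.3,   29.6]))
(array([288., 221.]), array([ 423.2, -213.4,  118.3,   30.5,   64.3]))
(array([372., 193.]), array([ 557.3, -550. ,  103.5,   88.8,  -21.1]))
(array([313., 146.]), array([ 738.4, -300.8,   75.3,   58.5,    1.5]))
(array([377., 123.]), array([ 859.5, -571.8,   64.7,   54.9,   68.2]))
(array([393., 141.]), array([ 791.7, -651.1,  291.7,  213.4,  -78. ]))
```

View pics/topcrop.png

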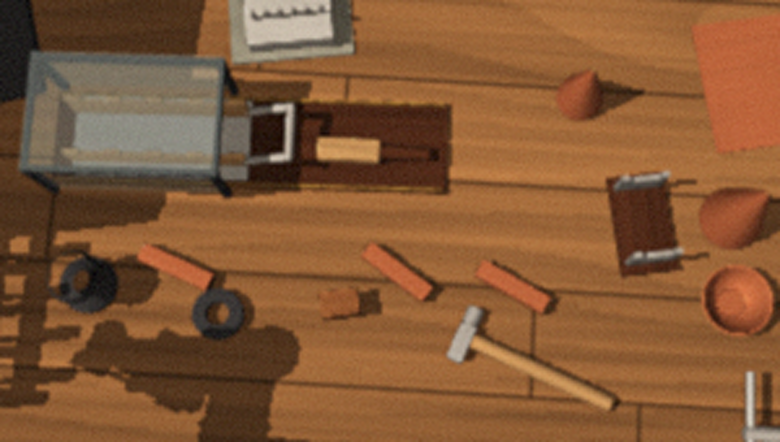

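```bash
python3 - <<'E'
from h import *
c=cam("top")
print(*[b for b in blobs(c,mask(c,(4,165,110),(11,255,255)),0.028,40) if b[1][3]<45],sep="\n")
m=lambda pts,z:print((onz(c,np.array(pts)/2.6+[90,110],z)*1000).round(0).tolist())
m([(450,105),(448,192)],.012)        # runway end corners
m([(316,150),(380,150)],.026+.012);m([(437,155)],.03)   # slapper
m([(608,180),(668,174),(683,272),(622,276)],.014)
m([(614,186),(668,179),(628,259),(682,254)],.077) # plate horns
m([(290,106),(290,160)],.085) # handle
m([(30,53),(222,60),(222,172),(22,170)],.155)
m([(340,303)],.045);m([(218,315),(85,285),(470,315)],.03)
E
```

```text
(array([287., 220.]), array([ 422.9, -211.9,  120.4,   33.6,   64.4]))
(array([157., 212.]), array([423.2, 315. , 121.4,  31. ,  68.7]))
(array([242., 214.]), array([434.9, -30.6, 120.2,  34. ,  57.1]))
[[714.0, -102.0], [569.0, -106.0]]
[[619.0, 106.0], [625.0, 5.0]]
[[624.0, -85.0]]
[[604.0, -360.0], [619.0, -456.0], [463.0, -481.0], [451.0, -386.0]]
[[579.0, -359.0], [595.0, -441.0], [467.0, -382.0], [480.0, -464.0]]
[[674.0, 147.0], [588.0, 140.0]]
[[712.0, 533.0], [718.0, 245.0], [547.0, 229.0], [532.0, 521.0]]
[[378.0, 50.0]]
[[350.0, 237.0], [384.0, 447.0], [373.0, -150.0]]
```

```bash
python3 -m jog '1 0 0 40 0;1 20 -45 20 -5;1 30 -50 0 -6;1 30 -50 0 -6;1 30 -50 0 -6'; python3 -m jog '1 35 -45 0 -6;1 35 -45 0 -6;1 35 -45 0 -6;1 35 -45 0 -6;1 35 -45 0 -6'; python3 -m jog '1 35 -45 0 -6;1 35 -45 0 -6;1 35 -45 0 -2;1 20 0 0 0;1 0 0 0 0'
python3 - <<'E'
from h import *
s=r.sense();print(s['tcp_pos'],s['joints'],s['wrist_force'])
c=cam("wrist");save(c,"w1.png",None,1.2)
E
```

```text
time_s: 0.88
tcp_pos: [0.3376, 0.3856, 0.2907]
ee_rot: [[0.714, -0.7, 0.0], [-0.7, -0.714, 0.0], [-0.0, -0.0, -1.0]]
wrist_force: [1.2, 0.9, 0.2]
gripper_width: 0.997
gripper_force: 0.0
time_s: 1.5
tcp_pos: [0.5129, 0.1607, 0.2907]
ee_rot: [[0.267, -0.964, 0.0], [-0.964, -0.267, 0.0], [-0.0, -0.001, -1.0]]
wrist_force: [1.2, 0.0, -0.7]
gripper_width: 1.003
gripper_force: 0.0
time_s: 2.12
tcp_pos: [0.6377, 0.0265, 0.2892]
ee_rot: [[0.028, -1.0, -0.002], [-1.0, -0.028, -0.0], [0.0, 0.002, -1.0]]
wrist_force: [-0.4, 0.4, -0.1]
gripper_width: 0.996
gripper_force: 0.0
[0.63769131 0.02650782 0.28921606] [ 1.68732400e+01  2.16287807e+01  8.19273690e+00 -1.44730014e-02
 -7.66658968e+01 -1.52734682e+01] [-0.38333125  0.43989661 -0.09218707]
```

View pics/w1.png

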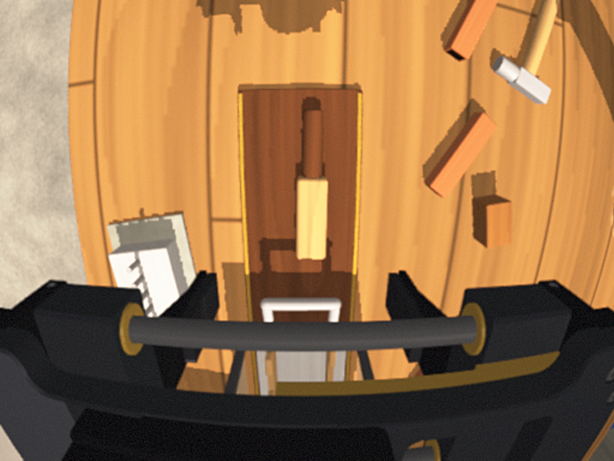

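```bash
python3 - <<'E'
from h import *
c=cam("wrist")
m=mask(c,(15,60,150),(30,200,255)); 
n=np.zeros_like(m); n[140:225,235:285]=m[140:225,235:285]
print(blobs(c,n,.038)); print(c["pixels"][180,260],c["pixels"][110,260])
g=lambda pts,z:print((onz(c,np.array(pts)/1.2,z)*1000).round(0).tolist())
g([(240,91),(360,91),(245,270),(360,270)],.012)
g([(312,98),(312,178)],.036); g([(312,178),(312,258)],.038)
g([(264,305),(338,305)],.086)
E
```

```text
[(array([259., 182.]), array([625.1,  57.3,  98.9,  34.7, -88.6]))]
[254 228 140] [157  90  53]
[[714.0, -93.0], [571.0, -97.0], [709.0, 137.0], [556.0, 133.0]]
[[629.0, -83.0], [626.0, 9.0]]
[[626.0, 8.0], [622.0, 107.0]]
[[677.0, 148.0], [592.0, 145.0]]
```

```bash
python3 -m jog '1 -12 18 0 0;1 0 0 -60 0;1 0 0 -60 0;1 0 0 -60 0;1 0 0 -50 0'; python3 -m jog '1 0 0 -25 0;1 0 0 -10 0;0.3 0 0 0 0;0.3 0 0 0 0;0.2 0 0 0 0';python3 -m jog '0.2 0 0 0 0;0.2 0 0 0 0;0.2 0 0 0 0;0.2 0 0 40 0;0.2 0 0 50 0'
```

```text
time_s: 2.85
tcp_pos: [0.6233, 0.0468, 0.0595]
ee_rot: [[0.032, -1.0, -0.0], [-1.0, -0.032, 0.0], [-0.0, 0.0, -1.0]]
wrist_force: [1.2, 0.3, 0.2]
gripper_width: 1.003
gripper_force: 0.0
time_s: 3.48
tcp_pos: [0.6258, 0.0456, 0.0271]
ee_rot: [[0.03, -1.0, 0.003], [-1.0, -0.03, 0.001], [-0.001, -0.003, -1.0]]
wrist_force: [0.3, -0.5, -0.1]
gripper_width: 0.747
gripper_force: 0.0
time_s: 4.1
tcp_pos: [0.6236, 0.0449, 0.1144]
ee_rot: [[0.029, -1.0, -0.005], [-1.0, -0.029, -0.001], [0.001, 0.005, -1.0]]
wrist_force: [1.9, 1.0, -1.8]
gripper_width: 0.413
gripper_force: 30.0
```

```bash
python3 -m jog '0.2 0 0 60 0;0.2 0 -30 50 0;0.2 -6 -50 10 -8;0.2 -7 -50 0 -9;0.2 -7 -50 0 -9'; python3 -m jog '0.2 -7 -50 0 -9;0.2 -7 -50 0 -9;0.2 -7 -50 0 -9;0.2 -7 -50 0 -9;0.2 -7 -50 0 -9';python3 -m jog '0.2 -7 -22 0 -9;0.2 0 0 0 -2;0.2 0 0 0 0;0.2 0 0 0 0'
python3 - <<'E'
from h import *
s=r.sense();print(s['joints'])
c=cam("wrist");save(c,"w2.png",None,1.2)
E
```

```text
time_s: 4.72
tcp_pos: [0.6041, -0.1359, 0.235]
ee_rot: [[-0.416, -0.909, -0.001], [-0.909, 0.416, 0.001], [-0.0, 0.001, -1.0]]
wrist_force: [0.9, 0.2, -2.8]
gripper_width: 0.413
gripper_force: 30.0
time_s: 5.35
tcp_pos: [0.5692, -0.386, 0.2345]
ee_rot: [[-0.937, -0.348, -0.001], [-0.348, 0.937, 0.001], [0.001, 0.002, -1.0]]
wrist_force: [0.6, -1.0, -2.5]
gripper_width: 0.41
gripper_force: 30.0
time_s: 5.85
tcp_pos: [0.5634, -0.4057, 0.2355]
ee_rot: [[-0.985, -0.171, -0.0], [-0.171, 0.985, 0.0], [0.0, 0.0, -1.0]]
wrist_force: [-0.1, -0.2, -1.6]
gripper_width: 0.41
gripper_force: 30.0
[-2.24541626e+01  2.87668289e+01  1.19853317e+01 -1.63169749e-02
 -7.32314607e+01 -5.77191622e+01]
```

View pics/w2.png

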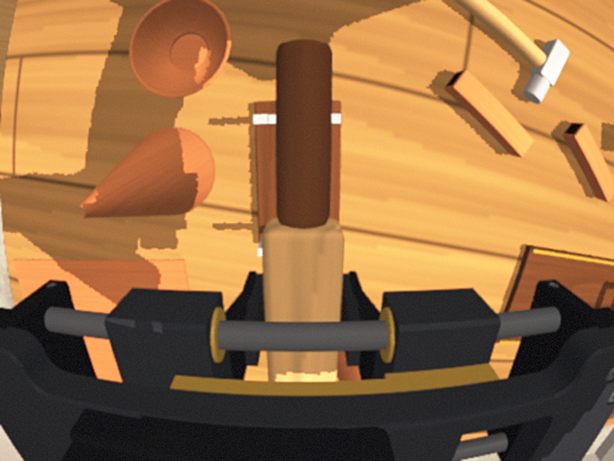

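```bash
python3 - <<'E'
from h import *
c=cam("wrist")
g=lambda pts,z:print((onz(c,np.array(pts)/1.2,z)*1000).round(0).tolist())
g([(253,119),(341,119),(258,246)],.084)
g([(253,119),(341,119),(258,246)],.070)
g([(255,102),(341,102),(258,240)],.014)
print(r.sense()['tcp_pos'])
m=mask(c,(0,0,200),(180,60,255)); print(*blobs(c,m,.084,15),sep="\n")
c=cam("top")
m=mask(c,(0,0,140),(180,60,255)); print(*[b for b in blobs(c,m,.084,5) if 300<b[0][0]<370],sep="\n")
E
```

```text
[[486.0, -461.0], [473.0, -387.0], [598.0, -440.0]]
[[486.0, -463.0], [473.0, -386.0], [603.0, -441.0]]
[[469.0, -471.0], [454.0, -383.0], [617.0, -446.0]]
[ 0.56347961 -0.40571989  0.23571867]
(array([401., 382.]), array([895.1, -56.5,  76.9,  16. ,  81.7]))
(array([  6., 372.]), array([1165.1, -924.7,  189.4,   59.3,  -25.3]))
(array([500., 366.]), array([911.5, 266.4,  86.7,  41.9,   6. ]))
(array([216., 210.]), array([ 603.1, -437.7,    8.3,    3.4,    7.5]))
(array([  2., 216.]), array([ 681.4, -758.7,  148.1,   25.2,  -11.8]))
(array([280.,  98.]), array([ 473.6, -392. ,    7.3,    7.2,   10.4]))
(array([220.,  99.]), array([ 484.3, -451.5,   18.5,    8.3,  -80.9]))
(array([459.,  59.]), array([ 368.5, -186.5,   73.5,   20. ,  -21.6]))
(array([343., 207.]), array([ 477.9, -427.6,   35.8,    6.9,  -79.4]))
(array([351., 145.]), array([ 738.9, -458.6,  115.7,  102. ,   69. ]))
(array([309., 151.]), array([ 685.1, -283.2,  341.9,  137.2,  -20.7]))
(array([334.,  80.]), array([1021.7, -378. ,   40.7,   26.5,  -26.3]))
(array([319.,  65.]), array([1083.1, -315.5,   56.6,   34.6,  -15.3]))
(array([313.,  78.]), array([1023.3, -280.8,  172.6,   83.2,   43.8]))
(array([357.,  59.]), array([1116.4, -477. ,   26.7,   19. ,   -9.9]))
(array([356.,  51.]), array([1153.8, -472.7,   44.8,   27.5,  -40.6]))
(array([321.,  32.]), array([ 1.2331e+03, -3.1860e+02,  1.4970e+02,  8.1500e+01,  1.2000e+00]))
(array([356.,  22.]), array([1297.3, -461.8,  169.7,  124.2,  -42.2]))
(array([353.,   1.]), array([1391.3, -459. ,   39.6,   14.7,  -86.4]))
```

```bash
python3 -m jog '0.2 2 -3 0 0;0.2 0 0 -50 0;0.2 0 0 -50 0;0.2 0 0 -36 0;0.2 0 0 0 0'; python3 -m jog '0.2 0 0 -6 0;0.2 0 0 -5 0;0.2 0 0 0 0'
```

```text
time_s: 6.62
tcp_pos: [0.5631, -0.4087, 0.0958]
ee_rot: [[-0.986, -0.168, -0.007], [-0.168, 0.986, 0.004], [0.006, 0.005, -1.0]]
wrist_force: [-0.5, 0.8, -1.1]
gripper_width: 0.419
gripper_force: 30.0
time_s: 7.0
tcp_pos: [0.5653, -0.4098, 0.0894]
ee_rot: [[-0.986, -0.168, 0.001], [-0.168, 0.986, -0.0], [-0.001, -0.001, -1.0]]
wrist_force: [-0.6, -0.0, -2.6]
gripper_width: 0.412
gripper_force: 30.0
```

```bash
for i in 1 2 3; do python3 -m jog '0.2 0 0 -2 0;0.2 0 0 0 0' | grep -E "tcp|wrist"; done
```

```text
tcp_pos: [0.565, -0.4097, 0.0867]
wrist_force: [-0.8, 0.9, -2.0]
tcp_pos: [0.5649, -0.4096, 0.0843]
wrist_force: [0.2, 0.7, -2.0]
tcp_pos: [0.5651, -0.4099, 0.0835]
wrist_force: [-1.3, 0.1, 2.9]
```

```bash
python3 -m jog '0.6 0 0 0 0;0.6 0 0 0 0;0.7 0 0 0 0;0.7 0 0 50 0;0.7 0 0 60 0'; python3 -m jog '0.7 0 0 60 0;0.7 -40 0 40 0;0.7 -40 0 0 0;0.7 0 0 0 0'
python3 - <<'E'
from h import *
c=cam("wrist");save(c,"w3.png",None,1.2)
E
```

```text
time_s: 8.38
tcp_pos: [0.5644, -0.4094, 0.192]
ee_rot: [[-0.986, -0.168, -0.004], [-0.168, 0.986, 0.002], [0.003, 0.002, -1.0]]
wrist_force: [0.7, -1.6, -0.2]
gripper_width: 0.694
gripper_force: 0.0
time_s: 8.88
tcp_pos: [0.483, -0.4098, 0.2943]
ee_rot: [[-0.986, -0.167, 0.002], [-0.167, 0.986, -0.001], [-0.002, -0.001, -1.0]]
wrist_force: [1.0, -1.4, -0.3]
gripper_width: 0.698
gripper_force: 0.0
```

View pics/w3.png

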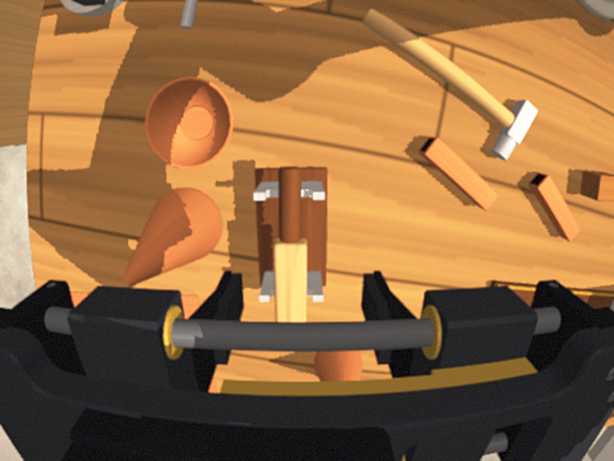

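```bash
python3 -m jog '0 12 48 0 7;0 12 48 0 7;0 12 48 0 7;0 12 48 0 7;0 12 48 0 7'; python3 -m jog '0 13 48 0 7;0 13 48 0 7;0 13 48 0 7;0 13 48 0 7;0 13 48 0 7';python3 -m jog '0 13 48 0 7;0 13 48 0 5;0 0 2 0 0;0 0 0 0 0'
python3 - <<'E'
from h import *
s=r.sense();print(s['tcp_pos'],s['joints'])
c=cam("wrist");save(c,"w4.png",None,1.2)
E
```

```text
time_s: 9.55
tcp_pos: [0.5462, -0.1677, 0.2917]
ee_rot: [[-0.708, -0.707, -0.001], [-0.707, 0.708, -0.0], [0.001, 0.001, -1.0]]
wrist_force: [1.5, -0.2, -0.3]
gripper_width: 0.217
gripper_force: 0.0
time_s: 10.18
tcp_pos: [0.611, 0.0728, 0.2916]
ee_rot: [[-0.174, -0.985, -0.001], [-0.985, 0.174, -0.0], [0.001, 0.001, -1.0]]
wrist_force: [2.1, -1.4, -0.1]
gripper_width: 0.001
gripper_force: 0.0
time_s: 10.68
tcp_pos: [0.6362, 0.1689, 0.2913]
ee_rot: [[0.03, -1.0, -0.002], [-1.0, -0.03, -0.001], [0.001, 0.002, -1.0]]
wrist_force: [0.3, 0.1, 0.9]
gripper_width: 0.003
gripper_force: 0.0
[0.63615667 0.16890411 0.29133539] [ 2.89223055e+01  2.36494881e+01  1.15695232e+01  4.38423049e-03
 -7.80290384e+01 -2.71945422e+01]
```

View pics/w4.png

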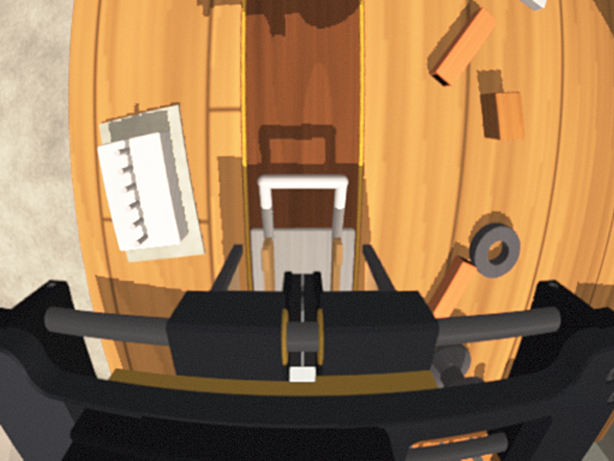

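```bash
python3 - <<'E'
from h import *
c=cam("wrist")
g=lambda pts,z:print((onz(c,np.array(pts)/1.2,z)*1000).round(0).tolist())
g([(258,177),(348,177),(258,189),(348,189)],.086)
g([(252,228),(355,228)],.026)
E
```

```text
[[682.0, 142.0], [590.0, 140.0], [682.0, 155.0], [589.0, 152.0]]
[[697.0, 216.0], [569.0, 212.0]]
```

```bash
python3 -m jog '0 0 4 -60 0;0 0 0 -60 0;0 0 0 -60 0;0 0 0 -48 0;0 0 0 0 0'; python3 -m jog '0 0 -10 0 0;0 0 -15 0 0;0 1 -30 0 0;0 1 -30 0 0;0 1 -30 0 0'; python3 -m jog '0 1 -30 0 0;0 1 -30 0 0;0 1 -30 0 0;0 1 -30 0 0;0 0 0 0 0'
```

```text
time_s: 11.4
tcp_pos: [0.6334, 0.1698, 0.0608]
ee_rot: [[0.027, -1.0, -0.008], [-1.0, -0.027, -0.004], [0.004, 0.008, -1.0]]
wrist_force: [0.4, -0.4, 0.9]
gripper_width: 0.004
gripper_force: 0.0
time_s: 12.02
tcp_pos: [0.6408, 0.0572, 0.0674]
ee_rot: [[0.03, -1.0, 0.006], [-1.0, -0.03, 0.003], [-0.003, -0.006, -1.0]]
wrist_force: [1.3, 4.8, -2.8]
gripper_width: 0.005
gripper_force: 2.5
time_s: 12.65
tcp_pos: [0.6439, -0.0651, 0.0672]
ee_rot: [[0.027, -1.0, 0.004], [-1.0, -0.027, -0.0], [0.0, -0.004, -1.0]]
wrist_force: [0.6, 0.3, 0.2]
gripper_width: 0.006
gripper_force: 0.0
```

```bash
python3 -m jog '0 1 -30 0 0;0 1 -25 0 0;0 0 -5 0 0;0 0 0 0 0'|grep -E "tcp|wrist_f"; for i in 1 2 3 ; do python3 -m jog '0 0 -4 0 0;0 0 0 0 0' |grep -E "tcp|wrist_f"; done
```

```text
tcp_pos: [0.6453, -0.1226, 0.0655]
wrist_force: [-0.4, 0.2, -0.3]
tcp_pos: [0.6453, -0.1261, 0.0649]
wrist_force: [-0.1, 1.9, 1.3]
tcp_pos: [0.6454, -0.1307, 0.0648]
wrist_force: [-0.3, 2.0, 1.7]
tcp_pos: [0.6454, -0.1351, 0.0646]
wrist_force: [0.9, 1.7, 0.8]
```

```bash
for i in 1 2 3 4 5 6; do python3 -m jog '0 0 -3 0 0;0 0 0 0 0' |grep -E "tcp|wrist_f"; done
```

```text
tcp_pos: [0.6454, -0.1357, 0.0646]
wrist_force: [0.2, 9.2, 2.4]
tcp_pos: [0.6454, -0.1359, 0.0646]
wrist_force: [-0.5, 18.7, 5.3]
tcp_pos: [0.6454, -0.1362, 0.0646]
wrist_force: [-1.4, 28.1, 6.1]
tcp_pos: [0.6454, -0.1364, 0.0646]
wrist_force: [-3.0, 37.0, 7.8]
tcp_pos: [0.6454, -0.1365, 0.0646]
wrist_force: [-3.3, 45.5, 9.9]
tcp_pos: [0.6454, -0.1367, 0.0646]
wrist_force: [-4.4, 54.7, 13.4]
```

```bash
python3 -m jog '0 0 30 0 0;0 0 0 0 0;0.6 0 0 50 0;0.6 0 0 60 0;0.6 0 10 60 0'; python3 -m jog '0.6 -20 30 40 -5;0.6 -20 30 20 0;0.6 0 0 0 0;0.6 0 0 0 0'
python3 - <<'E'
from h import *
s=r.sense();print(s['tcp_pos'],s['joints'])
c=cam("wrist");save(c,"w5.png",None,1.2)
c=cam("top");print(*[b for b in blobs(c,mask(c,(4,165,110),(11,255,255)),0.028,40) if b[1][3]<45],sep="\n")
E
```

```text
time_s: 16.02
tcp_pos: [0.6441, -0.1152, 0.2355]
ee_rot: [[0.027, -1.0, -0.002], [-1.0, -0.027, -0.001], [0.001, 0.002, -1.0]]
wrist_force: [1.0, 0.4, -0.5]
gripper_width: 0.261
gripper_force: 0.0
time_s: 16.52
tcp_pos: [0.6046, -0.0541, 0.2935]
ee_rot: [[-0.059, -0.998, -0.002], [-0.998, 0.059, -0.0], [0.001, 0.002, -1.0]]
wrist_force: [0.6, 0.3, -0.2]
gripper_width: 0.588
gripper_force: 0.0
[ 0.60456823 -0.05406434  0.29349508] [ 1.01555843e+01  1.83294723e+01  3.93033921e+00  3.13243812e-03
 -7.57235048e+01 -1.35427556e+01]
(array([287., 220.]), array([ 422.6, -211.5,  120.4,   33.4,   63.6]))
(array([157., 212.]), array([422.6, 313.4, 117.8,  30.5,  68.9]))
(array([242., 214.]), array([434.3, -30.1, 120.4,  34.1,  56.3]))
(array([309., 144.]), array([ 749.8, -296.2,   84.4,   40.2,  -38. ]))
```

View pics/w5.png

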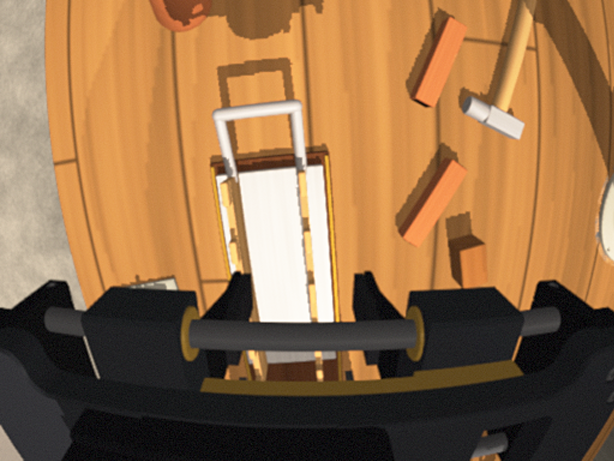

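```bash
python3 - <<'E'
from h import *
c=cam("wrist")
g=lambda pts,z:print((onz(c,np.array(pts)/1.2,z)*1000).round(0).tolist())
g([(216,118),(300,110),(215,108),(300,102)],.086)   # handle
g([(212,167),(327,153),(345,362),(225,232)],.012) # runway
h=cv2.cvtColor(c["pixels"],cv2.COLOR_RGB2HSV)
for u in [(365,170),(365,60),(362,150)]: print(c["pixels"][u[1],u[0]],h[u[1],u[0]])
for b in blobs(c,mask(c,(4,165,150),(11,255,255)),0.028,100): print(b)
E
```

```text
[[686.0, -148.0], [601.0, -149.0], [686.0, -158.0], [600.0, -157.0]]
[[714.0, -90.0], [571.0, -97.0], [554.0, 214.0], [707.0, -4.0]]
[245 148  79] [ 12 173 245]
[244 144  83] [ 11 168 244]
[103  57  30] [ 11 181 103]
(array([362.,  48.]), array([ 430.9, -213.3,  121.5,   24.5,   68.6]))
(array([145.,  15.]), array([ 749.1, -285.6,   81.7,   32. ,  -30.8]))
```

```bash
python3 - <<'E'
from h import *
c=cam("wrist")
a=np.radians(2.0);ex=np.array([np.cos(a),np.sin(a)]);ey=np.array([-np.sin(a),np.cos(a)]);o=np.array([636,57])
p=c["pixels"].copy();b=(165,80,305,220);k=4
im=cv2.resize(p[b[1]:b[3],b[0]:b[2],::-1],None,fx=k,fy=k,interpolation=cv2.INTER_CUBIC)
for xr,zt in((-40,.080),(40,.097)):
  for j in(-2,-1,0,1):
    for e in(-13,13):
      for w in(-4,4):
        P=o+ex*(xr+w)+ey*(64*j+e); u=proj(c,[*(P/1000),zt])[0]
        q=((u-b[:2]+.5)*k).astype(int); cv2.circle(im,tuple(map(int,q)),2,(0,0,255) if j%2 else (255,0,0),-1)
cv2.imwrite("pics/ov1.png",im)
E
```

```text
(no output)
```

View pics/ov1.png

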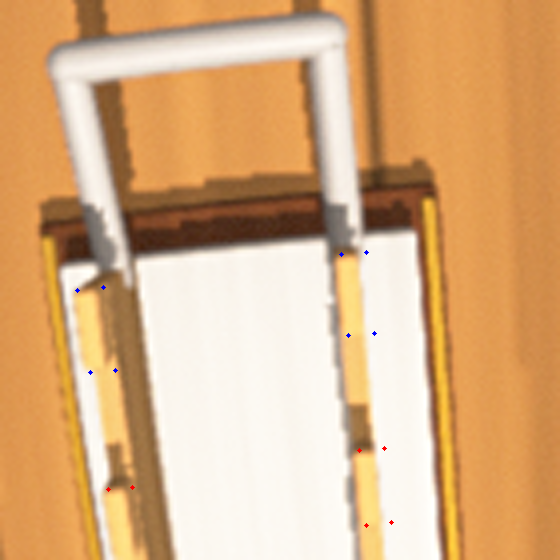

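```bash
python3 -m jog '1 -40 33 0 -10;1 -40 33 0 -10;1 -40 33 0 -10;1 0 0 0 0;1 0 0 0 0'
cat > bar.py <<'E'
from h import *
def bars():
    c=cam("wrist"); out=[]
    s=r.sense(); x=np.array(s['ee_rot'])[:2,0]; print('tcp',np.round(np.array(s['tcp_pos'])*1000,1),'yaw',np.degrees(np.arctan2(x[1],x[0])).round(1))
    a=c["pixels"].astype(int); h=cv2.cvtColor(c["pixels"],cv2.COLOR_RGB2LAB)
    m=mask(c,(5,160,180),(13,255,255)); m=cv2.morphologyEx(m,cv2.MORPH_OPEN,np.ones((3,3)))
    for b in blobs(c,m,.028,300): 
        if 100<b[1][2]<140 and b[1][3]<45: print(b)
    return c
E
python3 - <<'E'
from bar import *
c=bars(); save(c,"w6.png",None,1.2)
h=cv2.cvtColor(c["pixels"],cv2.COLOR_RGB2HSV); print(h[::24,256:420:16].tolist()[2:9])
E
```

```text
time_s: 17.35
tcp_pos: [0.4855, 0.0461, 0.2945]
ee_rot: [[-0.548, -0.836, 0.0], [-0.836, 0.548, -0.0], [0.0, -0.0, -1.0]]
wrist_force: [-0.1, -0.5, 0.1]
gripper_width: 0.986
gripper_force: 0.0
tcp [485.7  45.9 294.3] yaw -123.3
(array([251.,  96.]), array([436.5, -30.4, 119.9,  28.3,  56.9]))
[[[15, 161, 207], [15, 165, 223], [15, 166, 195], [14, 166, 204], [15, 160, 227], [14, 164, 223], [15, 167, 215], [14, 164, 210], [14, 165, 202], [15, 164, 197], [15, 160, 188]], [[12, 166, 247], [15, 161, 206], [15, 165, 221], [15, 164, 200], [15, 165, 207], [15, 162, 227], [15, 167, 215], [15, 163, 181], [14, 163, 218], [15, 164, 205], [15, 164, 205]], [[12, 171, 248], [14, 161, 209], [14, 158, 123], [14, 159, 148], [14, 161, 201], [15, 163, 208], [14, 158, 227], [15, 162, 221], [14, 163, 152], [15, 165, 217], [15, 164, 207]], [[12, 169, 247], [15, 164, 202], [15, 162, 214], [13, 178, 219], [13, 176, 223], [15, 164, 197], [15, 166, 213], [15, 165, 221], [15, 163, 224], [15, 162, 223], [14, 163, 221]], [[15, 162, 220], [15, 164, 224], [15, 163, 202], [15, 163, 214], [14, 179, 228], [15, 163, 204], [15, 159, 201], [15, 166, 218], [15, 161, 225], [15, 162, 224], [14, 165, 219]], [[15, 161, 226], [15, 168, 216], [15, 163, 225], [14, 167, 180], [14, 166, 213], [15, 162, 220], [15, 165, 206], [14, 165, 209], [15, 164, 222], [15, 167, 220], [14, 162, 145]], [[15, 163, 206], [15, 159, 224], [15, 162, 212], [14, 164, 223], [14, 161, 162], [15, 165, 213], [15, 160, 221], [14, 162, 121], [30, 6, 46], [15, 164, 219], [14, 161, 226]]]
```

View pics/w6.png

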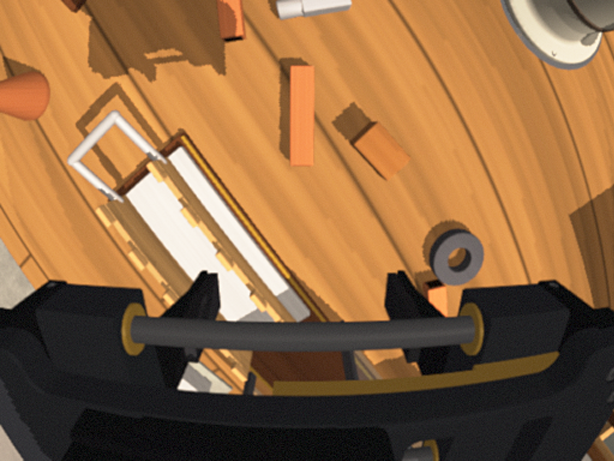

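```bash
python3 -m jog '0.6 -25 -38 -15 0;0.6 -24 -38 -30 0;0.6 0 0 -60 0;0.6 0 0 -60 0;0.6 0 0 -60 0'; python3 -m jog '0.6 0 0 -40 0;0.6 0 0 -17 0;0.2 0 0 0 0;0.1 0 0 0 0;0.1 0 0 0 0';python3 -m jog '0.1 0 0 0 0;0.1 0 0 0 0;0.1 0 0 50 0;0.1 0 0 60 0;0.1 0 0 50 0'
```

```text
time_s: 18.02
tcp_pos: [0.437, -0.0307, 0.0679]
ee_rot: [[-0.55, -0.835, 0.001], [-0.835, 0.55, 0.0], [-0.001, -0.001, -1.0]]
wrist_force: [2.0, -0.2, -0.3]
gripper_width: 0.614
gripper_force: 0.0
time_s: 18.65
tcp_pos: [0.4367, -0.0297, 0.0133]
ee_rot: [[-0.549, -0.836, 0.002], [-0.836, 0.549, 0.001], [-0.001, -0.001, -1.0]]
wrist_force: [0.5, -0.3, -0.2]
gripper_width: 0.342
gripper_force: 0.0
time_s: 19.27
tcp_pos: [0.4354, -0.0296, 0.1744]
ee_rot: [[-0.549, -0.836, 0.0], [-0.836, 0.549, 0.001], [-0.001, 0.0, -1.0]]
wrist_force: [1.8, 0.4, -2.3]
gripper_width: 0.315
gripper_force: 30.0
```

```bash
python3 -m jog '0.1 34 10 0 -9;0.1 34 9 0 -9;0.1 34 9 0 -9;0.1 34 9 0 -9;0.1 34 9 0 -9'; python3 -m jog '0.1 32 9 0 -9.7;0.1 0 0 0 0;0.1 0 0 -45 0;0.1 0 0 0 0;0.1 0 0 0 0'
python3 - <<'E'
from bar import *
c=bars(); save(c,"w7.png",None,1.2)
E
```

```text
time_s: 19.9
tcp_pos: [0.6061, 0.0167, 0.1716]
ee_rot: [[-0.98, -0.197, -0.002], [-0.197, 0.98, 0.0], [0.002, 0.001, -1.0]]
wrist_force: [-0.7, -0.0, -2.5]
gripper_width: 0.321
gripper_force: 30.0
time_s: 20.52
tcp_pos: [0.6382, 0.0252, 0.1287]
ee_rot: [[-0.999, -0.036, 0.001], [-0.036, 0.999, -0.0], [-0.001, -0.001, -1.0]]
wrist_force: [0.8, -0.1, -1.5]
gripper_width: 0.322
gripper_force: 30.0
tcp [638.8  25.3 129.4] yaw -178.0
```

View pics/w7.png

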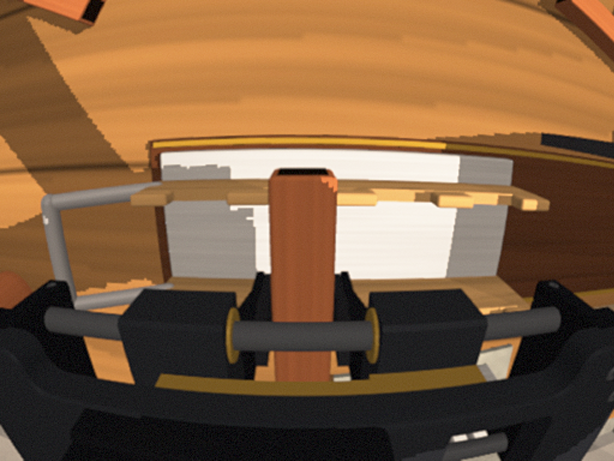

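```bash
python3 - <<'E'
from h import *
c=cam("wrist")
g=lambda pts,z:print((onz(c,np.array(pts)/1.2,z)*1000).round(0).tolist())
save(c,"w7c.png",(95,135,470,195),2.1)
g([(132,193),(170,193),(230,193),(375,193),(432,195),(475,195),(515,198),(548,200)],.080)
E
```

```text
[[599.0, -83.0], [599.0, -56.0], [599.0, -18.0], [596.0, 67.0], [595.0, 103.0], [593.0, 134.0], [593.0, 165.0], [592.0, 195.0]]
```

View pics/w7c.png

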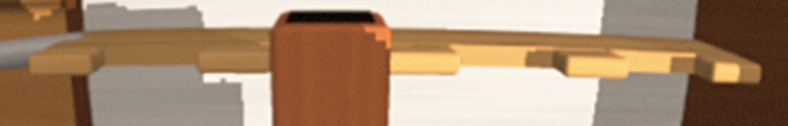

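```bash
python3 -m jog '0.1 -1 0 -15 0;0.1 0 0 -12 0;0.1 0 0 -4 0;0.1 0 0 0 0'|grep -E "tcp|wrist_f"; for i in 1 2 3 4 5; do python3 -m jog '0.1 0 0 -2 0;0.1 0 0 0 0' |grep -E "tcp|wrist_f"; done
```

```text
tcp_pos: [0.6368, 0.0252, 0.0959]
wrist_force: [0.1, -0.3, -1.2]
tcp_pos: [0.6371, 0.0253, 0.0947]
wrist_force: [0.6, -0.2, -2.0]
tcp_pos: [0.6373, 0.0253, 0.0942]
wrist_force: [-3.2, 0.9, 5.2]
tcp_pos: [0.6369, 0.0252, 0.0925]
wrist_force: [-5.4, 0.2, 7.2]
tcp_pos: [0.6365, 0.0252, 0.0904]
wrist_force: [-5.0, 0.6, 8.5]
tcp_pos: [0.6361, 0.0252, 0.0882]
wrist_force: [-6.3, 0.3, 7.7]
```

```bash
for i in 1 2 ; do python3 -m jog '0.1 0 0 -1.5 0;0.1 0 0 0 0' |grep -E "tcp|wrist_f"; done; python3 -m jog '0.45 0 0 0 0;0.45 0 0 0 0;0.45 0 0 0 0;0.45 0 0 30 0;0.45 0 0 60 0'|grep -E "tcp|wrist_f"; python3 -m jog '0.45 -40 0 40 0;0.45 -60 0 30 0;0.45 -20 0 20 0;0.45 0 0 0 0'
python3 - <<'E'
from bar import *
c=bars(); save(c,"w8.png",None,1.2)
E
```

```text
tcp_pos: [0.636, 0.0251, 0.0866]
wrist_force: [-6.1, 0.4, 8.2]
tcp_pos: [0.6358, 0.0252, 0.0851]
wrist_force: [-6.5, 1.8, 7.8]
tcp_pos: [0.6354, 0.0249, 0.1712]
wrist_force: [1.8, -0.3, 0.4]
time_s: 24.0
tcp_pos: [0.5211, 0.0255, 0.2639]
ee_rot: [[-0.999, -0.036, 0.005], [-0.036, 0.999, 0.002], [-0.005, 0.001, -1.0]]
wrist_force: [1.2, -0.4, -0.0]
gripper_width: 0.451
gripper_force: 0.0
tcp [521.4  25.5 262.3] yaw -178.0
(array([99., 96.]), array([ 424. , -206.3,  128.6,   33.4,   63.9]))
```

View pics/w8.png

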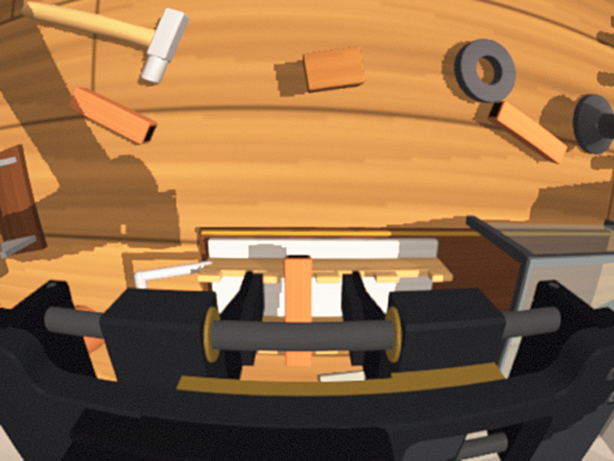

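```bash
python3 -m jog '0.6 -8 42 6 7.5;0.6 -8 42 6 7.5;0.6 -8 42 6 7.5;0.6 -7 42 6 7.5;0.6 -7 42 6 7.5'|grep tcp; python3 -m jog '0.6 -7 42 0 7.5;0.6 -7 42 0 7.5;0.6 -7 42 0 7.5;0.6 -7 37 0 7;0.6 0 0 0 0'|grep tcp
python3 - <<'E'
from bar import *
c=bars(); 
h=cv2.cvtColor(c["pixels"],cv2.COLOR_RGB2HSV);u=proj(c,[.4226,.314,.028])[0];print(u,h[int(u[1]),int(u[0])])
E
```

```text
tcp_pos: [0.4834, 0.237, 0.2897]
tcp_pos: [0.455, 0.4009, 0.2882]
tcp [455.2 399.5 288.7] yaw -111.0
[250.95174486  95.13099897] [ 17 149 255]
```

```bash
python3 - <<'E'
from bar import *
c=cam("wrist")
m=mask(c,(5,150,180),(14,255,255)); m=cv2.morphologyEx(m,cv2.MORPH_OPEN,np.ones((3,3)))
for b in blobs(c,m,.028,150): print(b)
save(c,"w9.png",None,1.2)
c=cam("top");print(*[b for b in blobs(c,mask(c,(4,165,110),(11,255,255)),0.028,40) if b[1][3]<45],sep="\n")
E
```

```text
(array([25.,  6.]), array([716.7, -14. ,  72.9,  22.2, -13.6]))
(array([287., 220.]), array([ 423.6, -210.5,  120.8,   34. ,   63.3]))
(array([157., 212.]), array([423.4, 314. , 119.9,  29.7,  69.9]))
(array([231., 161.]), array([653. ,  30.7, 124.8,  28.9,   3.8]))
```

View pics/w9.png

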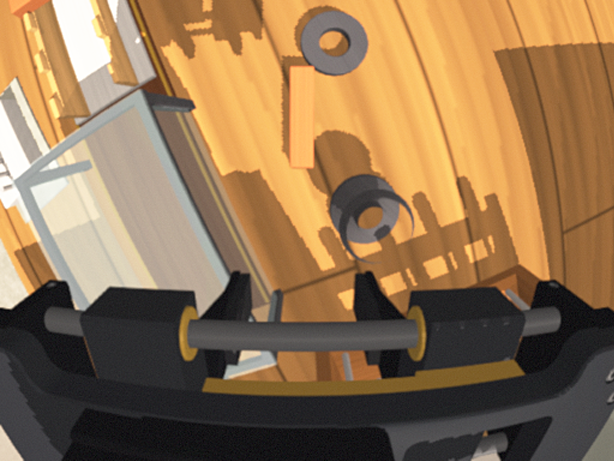

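```bash
python3 - <<'E'
from bar import *
c=cam("wrist"); R=np.array(r.sense()['ee_rot'])[:2,:2]
q=onz(c,np.array([(291,67),(313,67),(312,167),(290,167)])/1.2,.028)*1000; print(q.round(1),q.mean(0))
print(np.degrees(np.arctan2(*(q[0]+q[1]-q[2]-q[3])[::-1])))
for z in(.08,.1): print(((onz(c,np.array([(370,210)])/1.2,z)*1000-q.mean(0))@R).round())
m=mask(c,(5,130,235),(18,170,255)); n=np.zeros_like(m);n[50:145,235:270]=m[50:145,235:270]; print(blobs(c,n,.028,150))
E
```

```text
[[413.9 255.3]
 [390.4 264.3]
 [433.5 373.8]
 [457.5 364.6]] [423.83063381 314.5253296 ]
-111.61228293076952
[[-98.  73.]]
[[-93.  69.]]
[(array([251., 104.]), array([421.7, 318.6, 124.8,  44.9,  62.8]))]
```

```bash
python3 -m jog '0.55 -16 -43 -20 -0.5;0.55 -15.5 -42 -26 0;0.55 0 0 -60 0;0.55 0 0 -60 0;0.55 0 0 -60 0'|grep -E "tcp|wrist_f"; python3 -m jog '0.55 0 0 -35 0;0.55 0 0 -15 0;0.55 0 0 0 0;0.1 0 0 0 0;0.1 0 0 0 0'|grep -E "tcp|wrist_f";python3 -m jog '0.1 0 0 0 0;0.1 0 0 0 0;0.1 0 0 50 0;0.1 0 0 60 0;0.1 0 0 50 0'
```

```text
tcp_pos: [0.4243, 0.3125, 0.0648]
wrist_force: [0.6, 0.9, -0.4]
tcp_pos: [0.4243, 0.3141, 0.0171]
wrist_force: [0.6, -0.3, -0.9]
time_s: 27.38
tcp_pos: [0.4234, 0.3131, 0.1774]
ee_rot: [[-0.367, -0.93, 0.0], [-0.93, 0.367, 0.001], [-0.001, 0.0, -1.0]]
wrist_force: [1.2, 0.2, -3.1]
gripper_width: 0.318
gripper_force: 30.0
```

```bash
python3 -m jog '0.1 5 -45 5 -8;0.1 10 -45 0 -8;0.1 15 -45 0 -8;0.1 25 -45 0 -8;0.1 35 -25 0 -8'|grep -E "tcp|wrist_f|width"; python3 -m jog '0.1 40 -10 0 -8;0.1 40 -7 0 -9;0.1 40 -2.5 -20 -9;0.1 1.5 0 -30 -0.5;0.1 0 0 0 0'
python3 - <<'E'
from bar import *
s=r.sense(); x=np.array(s['ee_rot'])[:2,0]; print('tcp',np.round(np.array(s['tcp_pos'])*1000,1),'yaw',np.degrees(np.arctan2(x[1],x[0])).round(1))
E
```

```text
tcp_pos: [0.5129, 0.1061, 0.1803]
wrist_force: [0.6, 0.6, -1.7]
gripper_width: 0.32
time_s: 28.62
tcp_pos: [0.6327, 0.0878, 0.1265]
ee_rot: [[-0.999, -0.034, -0.009], [-0.034, 0.999, -0.002], [0.009, -0.002, -1.0]]
wrist_force: [-0.2, -0.0, -2.1]
gripper_width: 0.318
gripper_force: 30.0
tcp [632.7  87.8 126.5] yaw -178.1
```

```bash
python3 -m jog '0.1 1 0.5 -10 0;0.1 0 0 -10 0;0.1 0 0 -5 0;0.1 0 0 0 0;0.1 0 0 0 0'|grep -E "tcp|wrist_f"; for i in 1 2 3 4 5 6; do python3 -m jog '0.1 0 0 -2 0;0.1 0 0 0 0' |grep -E "tcp|wrist_f|wid"; done
```

```text
tcp_pos: [0.6364, 0.0894, 0.106]
wrist_force: [0.0, -0.7, -1.9]
tcp_pos: [0.6361, 0.0893, 0.1035]
wrist_force: [-0.8, -0.4, -1.9]
gripper_width: 0.322
tcp_pos: [0.636, 0.0892, 0.1013]
wrist_force: [0.2, 0.2, -2.3]
gripper_width: 0.316
tcp_pos: [0.636, 0.0892, 0.0992]
wrist_force: [-0.3, 0.1, -1.3]
gripper_width: 0.318
tcp_pos: [0.6363, 0.0893, 0.0978]
wrist_force: [-0.0, 1.0, -0.6]
gripper_width: 0.318
tcp_pos: [0.6361, 0.0894, 0.0971]
wrist_force: [-3.6, 1.0, 5.8]
gripper_width: 0.326
tcp_pos: [0.6357, 0.0894, 0.0955]
wrist_force: [-5.0, 0.6, 7.1]
gripper_width: 0.319
```

```bash
for i in 1 2 3 4 5; do python3 -m jog '0.1 0 0 -1.7 0;0.1 0 0 0 0' |grep -E "tcp|wrist_f"; done
```

```text
tcp_pos: [0.6353, 0.0894, 0.0938]
wrist_force: [-6.4, 0.4, 7.7]
tcp_pos: [0.6349, 0.0893, 0.0919]
wrist_force: [-7.2, 1.4, 7.8]
tcp_pos: [0.6347, 0.0893, 0.0901]
wrist_force: [-8.1, 0.9, 7.7]
tcp_pos: [0.6345, 0.0893, 0.0885]
wrist_force: [-8.3, 1.0, 9.4]
tcp_pos: [0.6346, 0.0893, 0.0884]
wrist_force: [-11.4, 1.9, 15.9]
```

```bash
python3 -m jog '0.45 0 0 0 0;0.45 0 0 0 0;0.45 0 0 0 0;0.45 0 0 30 0;0.45 0 0 60 0'|grep -E "tcp|wrist_f"; python3 -m jog '0.55 -10 -20 55 5;0.55 -30 -40 30 9;0.55 -35 -40 20 9;0.55 -35 -40 5 9;0.55 -35 -40 0 9'|grep tcp; python3 -m jog '0.55 -27 -40 0 9;0.55 0 0 0 9;0.55 0 0 0 3;0.55 0 0 0 0'
python3 - <<'E'
from bar import *
c=bars()
c=cam("top");print(*[b for b in blobs(c,mask(c,(4,165,110),(11,255,255)),0.105,40) if b[1][3]<45],sep="\n")
E
```

```text
tcp_pos: [0.6345, 0.0887, 0.1724]
wrist_force: [1.5, 0.9, 0.8]
tcp_pos: [0.4902, -0.0919, 0.2855]
time_s: 33.75
tcp_pos: [0.4641, -0.1309, 0.2848]
ee_rot: [[-0.439, -0.898, -0.0], [-0.898, 0.439, -0.0], [0.0, 0.0, -1.0]]
wrist_force: [0.5, -0.0, -0.4]
gripper_width: 0.55
gripper_force: 0.0
tcp [ 464.2 -130.8  284.8] yaw -116.1
(array([252.,  97.]), array([ 423.9, -210.6,  120. ,   28.5,   63.8]))
(array([287., 220.]), array([ 412.4, -204.7,  115.9,   31.9,   63.3]))
(array([379., 187.]), array([ 563.6, -558.2,   45.8,   39.5,  -25.6]))
(array([231., 154.]), array([664.2,  26.7,  53.9,  23.9,   3.8]))
```

Bar C measured cleanly at (423.9, −210.6), 63.8°.

```bash
python3 -m jog '0.55 -20 -40 -15 0;0.55 -20.3 -39.8 -30 0;0.55 0 0 -60 0;0.55 0 0 -60 0;0.55 0 0 -60 0'|grep -E "tcp|wrist_f"; python3 -m jog '0.55 0 0 -34 0;0.55 0 0 -12 0;0.55 0 0 0 0;0.1 0 0 0 0;0.1 0 0 0 0'|grep -E "tcp|wrist_f";python3 -m jog '0.1 0 0 0 0;0.1 0 0 0 0;0.1 0 0 50 0;0.1 0 0 60 0;0.1 0 0 50 0'
```

```text
tcp_pos: [0.4243, -0.2107, 0.0587]
wrist_force: [1.0, -0.1, -0.3]
tcp_pos: [0.4249, -0.2106, 0.0154]
wrist_force: [0.2, 0.0, -0.2]
time_s: 35.72
tcp_pos: [0.4233, -0.2103, 0.1758]
ee_rot: [[-0.439, -0.899, 0.0], [-0.899, 0.439, 0.0], [-0.0, -0.0, -1.0]]
wrist_force: [0.9, 0.2, -2.5]
gripper_width: 0.319
gripper_force: 30.0
```

```bash
python3 -m jog '0.1 31 24 0 -9;0.1 31 24 0 -9;0.1 31 24 0 -9;0.1 31 24 0 -9;0.1 31 24 0 -9'|grep -E "tcp|wrist_f|width"; python3 -m jog '0.1 31 25 0 -9;0.1 30 25.5 0 -8;0.1 0 0 -30 0;0.1 0 0 -20 0;0.1 0 0 0 0'
python3 - <<'E'
from bar import *
s=r.sense(); x=np.array(s['ee_rot'])[:2,0]; print('tcp',np.round(np.array(s['tcp_pos'])*1000,1),'yaw',np.degrees(np.arctan2(x[1],x[0])).round(1))
c=cam("wrist")
for z,xx in((.08,-40),(.08,-44)):
  print([proj(c,[(637+xx)/1000,y/1000,z])[0].round() .tolist() for y in(-84,-58,-20,6)])
m=mask(c,(10,80,120),(30,255,255)); print(c["pixels"][158:170:4,100:330:10].sum(2))
E
```

```text
tcp_pos: [0.5788, -0.0896, 0.1731]
wrist_force: [0.2, -0.8, -2.6]
gripper_width: 0.323
time_s: 36.98
tcp_pos: [0.6377, -0.0401, 0.1211]
ee_rot: [[-0.999, -0.034, -0.007], [-0.034, 0.999, -0.0], [0.007, -0.0, -1.0]]
wrist_force: [-0.2, 0.1, -2.3]
gripper_width: 0.32
gripper_force: 30.0
tcp [637.7 -40.1 121.1] yaw -178.0
[[189.0, 163.0], [226.0, 164.0], [283.0, 166.0], [320.0, 168.0]]
[[188.0, 157.0], [226.0, 158.0], [283.0, 160.0], [321.0, 162.0]]
[[336 342 335 344 354 338 383 416 456 481 479 369 396 500 504 506 501 502
  496 373 367 374 364]
 [337 337 337 391 627 705 728 513 513 495 356 353 362 506 507 501 496 498
  487 434 365 371 375]
 [443 476 496 514 538 754 761 448 434 407 412 396 396 502 508 501 506 500
  464 451 453 428 394]]
```

```bash
python3 -m jog '0.1 0.5 0.5 -10 0;0.1 0 0 -8 0;0.1 0 0 -4 0;0.1 0 0 0 0;0.1 0 0 0 0'|grep -E "tcp|wrist_f"; for i in 1 2 3 4; do python3 -m jog '0.1 0 0 -1.7 0;0.1 0 0 0 0' |grep -E "tcp|wrist_f"; done
```

```text
tcp_pos: [0.6406, -0.0395, 0.1023]
wrist_force: [1.0, -0.1, -2.2]
tcp_pos: [0.6403, -0.0395, 0.1003]
wrist_force: [0.4, 0.8, -2.6]
tcp_pos: [0.6402, -0.0395, 0.0984]
wrist_force: [0.7, 0.0, -2.0]
tcp_pos: [0.6402, -0.0395, 0.0967]
wrist_force: [0.1, -0.5, -2.4]
tcp_pos: [0.6404, -0.0395, 0.096]
wrist_force: [-2.5, 0.6, 1.8]
```

```bash
for i in 1 2 3 4; do python3 -m jog '0.1 0 0 -2 0;0.1 0 0 0 0' |grep -E "tcp|wrist_f"; done;  python3 -m jog '0.1 0 0 -1 0;0.1 0 0 0 0' |grep -E "tcp|wrist_f"
```

```text
tcp_pos: [0.6401, -0.0397, 0.0948]
wrist_force: [-3.9, 0.6, 6.6]
tcp_pos: [0.6396, -0.0397, 0.0929]
wrist_force: [-6.7, 0.1, 8.4]
tcp_pos: [0.6392, -0.0397, 0.0907]
wrist_force: [-6.5, -0.1, 7.8]
tcp_pos: [0.6389, -0.0397, 0.0885]
wrist_force: [-6.5, -0.1, 7.8]
tcp_pos: [0.6388, -0.0398, 0.0875]
wrist_force: [-8.0, 1.6, 8.2]
```

```bash
python3 -m jog '0.45 0 0 0 0;0.45 0 0 0 0;0.45 0 0 0 0;0.45 0 0 30 0;0.45 0 0 60 0'|grep -E "tcp|wrist_f"; python3 -m jog '0 0 0 62 0;0 0 10 60 10;0 0 30 20 10;0 0 30 0 10;0 0 30 0 10'|grep tcp; python3 -m jog '0 0 30 0 10;0 0 30 0 10;0 0 20 0 10;0 0 0 0 10;0 0 0 0 10'|grep tcp;python3 -m jog '0 0 0 0 0;0 0 0 0 0'|grep tcp
cat > seat.py <<'E'
from bar import *
c=cam("wrist"); m=mask(c,(3,150,60),(14,255,255)); m=cv2.morphologyEx(m,cv2.MORPH_OPEN,np.ones((3,3)))
import sys; sh=float(sys.argv[1])
a=np.radians(2.0);ex=np.array([np.cos(a),np.sin(a),0]);ey=np.array([-np.sin(a),np.cos(a),0]);ez=np.array([0,0,1.]);t=np.radians(12)
bx=ex*np.cos(t)+ez*np.sin(t);bz=-ex*np.sin(t)+ez*np.cos(t)
o=np.array([636,57,88])+ey*sh
K=[k for k in cv2.findContours(m,cv2.RETR_EXTERNAL,cv2.CHAIN_APPROX_NONE)[0] if cv2.contourArea(k)>100]
for k in K: print('blob',cv2.boundingRect(k),cv2.contourArea(k))
for j in range(3):
    C=o+ey*(64*j-96)
    P=[C+bx*60*i+ey*14*l+bz*14*n for i in(-1,1) for l in(-1,1) for n in(-1,1)]
    u=proj(c,np.array(P)/1000); print('pred slot',j+1,u.min(0).round(1),(u.max(0)-u.min(0)).round(1))
E
python3 seat.py 0
```

```text
tcp_pos: [0.6387, -0.0396, 0.1738]
wrist_force: [1.6, 0.1, 0.0]
tcp_pos: [0.6404, 0.0614, 0.3185]
tcp_pos: [0.6404, 0.1411, 0.3178]
tcp_pos: [0.6404, 0.1404, 0.318]
blob (213, 193, 83, 50) 3092.0
blob (234, 118, 85, 27) 1561.5
blob (395, 94, 34, 41) 1128.5
blob (213, 65, 95, 25) 1951.0
blob (210, 14, 97, 29) 2090.0
blob (233, 5, 45, 6) 207.0
pred slot 1 [209.   13.8] [96.5 29.9]
pred slot 2 [209.   64.1] [96.6 24.9]
pred slot 3 [209.7 114.8] [95.4 24.7]
```

```bash
python3 - <<'E'
from bar import *
c=cam("wrist"); h=cv2.cvtColor(c["pixels"],cv2.COLOR_RGB2HSV)
m=mask(c,(3,150,60),(14,255,255))
for v in range(60,150,3): print(v,''.join('#' if m[v,u] else '.' for u in range(195,330,2)))
for v in (75,122,128,134,140): print(v,[h[v,u].tolist() for u in range(205,325,8)])
E
```

```text
60 ....................................................................
63 ..................................................................#.
66 ...........#.#####....#####..##............#........................
69 .....#...################################################...........
72 .........################################################...........
75 .........################################################........#..
78 .........################################################...........
81 .........################################################.......##..
84 ..........###############################################...........
87 ..........##############################################........#...
90 ......................................................#........#....
93 ......................................................#.........#...
96 ....................................................#.#.............
99 ......................................................#........#....
102 ......................................................#.........#...
105 ...............
[... 1578 characters left out ...]
45], [30, 4, 255], [20, 18, 252], [15, 119, 176], [11, 177, 221], [11, 173, 222], [11, 177, 219], [10, 175, 219], [11, 174, 221], [11, 178, 222], [11, 176, 222], [10, 176, 224], [10, 175, 222], [11, 169, 251], [12, 160, 97]]
134 [[16, 157, 246], [30, 2, 255], [19, 16, 252], [15, 131, 179], [11, 178, 222], [10, 173, 224], [11, 171, 224], [11, 175, 224], [10, 176, 224], [11, 173, 222], [10, 176, 220], [10, 173, 219], [10, 175, 219], [12, 169, 254], [13, 162, 123]]
140 [[17, 155, 247], [30, 3, 255], [16, 17, 251], [15, 130, 181], [20, 6, 254], [25, 6, 253], [25, 6, 253], [25, 11, 253], [16, 33, 251], [10, 151, 224], [10, 178, 224], [11, 180, 224], [11, 177, 221], [11, 171, 244], [13, 165, 196]]
```

```bash
python3 - <<'E'
from bar import *
c=cam("wrist"); p=c["pixels"]; h=cv2.cvtColor(p,cv2.COLOR_RGB2HSV)
for v in (124,130,136,140,144): print(v,[f"{h[v,u][0]},{h[v,u][1]},{h[v,u][2]}" for u in range(300,330,2)])
s=cam("side"); t=cam("top")
o=np.array(c["origin"])*1000
f,n=[w*1 for w in rays(c,[(235,128),(312,133)])]
for zf in (50,54,60,95,105,115):
    F=o+f*(zf-o[2])/f[2]
    for zn in range(40,150,1):
        N=o+n*(zn-o[2])/n[2]
        if abs(np.linalg.norm(F-N)-120)<1: print('F',F.round(),'N',N.round(),'tilt',np.degrees(np.arcsin((N[2]-F[2])/120)).round())
for nm,k in(("top",t),("side",s)):
    for b in blobs(k,mask(k,(3,150,60),(13,255,255)),.09,20): 
        if 480<b[1][0]<720 and -100<b[1][1]<250: print(nm,b)
E
```

```text
124 ['10,173,223', '10,175,223', '10,173,223', '10,173,224', '11,174,239', '11,175,242', '10,181,178', '11,176,167', '9,177,151', '14,168,188', '15,164,221', '15,162,220', '15,164,219', '15,161,223', '15,160,223']
130 ['11,177,220', '11,176,222', '10,176,224', '11,177,223', '12,172,243', '10,184,218', '9,134,38', '8,124,37', '0,156,31', '14,164,224', '15,165,219', '15,161,219', '15,162,221', '14,159,224', '15,160,225']
136 ['10,171,225', '10,178,221', '10,178,222', '10,172,221', '11,173,243', '10,174,194', '4,142,27', '14,172,37', '11,167,58', '14,163,208', '15,165,219', '15,164,218', '15,163,221', '15,164,224', '15,163,224']
140 ['11,173,222', '11,177,222', '11,175,222', '10,173,221', '11,170,245', '10,181,168', '11,173,62', '10,176,123', '11,182,154', '14,164,218', '15,160,220', '14,163,219', '15,161,222', '15,161,223', '15,161,224']
144 ['21,186,246', '15,164,231', '14,165,237', '13,164,236', '14,164,249', '15,162,236', '17,153,246', '16,157,239', '16,162,232', '15,164,219', '14,162,219', '15,166,217', '15,162,222', '15,163,224', '15,160,225']
F [666.  96.  50.] N [570.  92. 121.]
[... 684 characters left out ...]

F [663.  92.  95.] N [554.  99.  46.] tilt -24.0
F [663.  92.  95.] N [554.  99.  47.] tilt -24.0
F [663.  91. 105.] N [555.  98.  51.] tilt -27.0
F [663.  91. 105.] N [555.  98.  52.] tilt -26.0
F [663.  91. 105.] N [556.  98.  53.] tilt -26.0
F [662.  90. 115.] N [557.  98.  57.] tilt -29.0
F [662.  90. 115.] N [557.  98.  58.] tilt -28.0
F [662.  90. 115.] N [557.  98.  59.] tilt -28.0
top (array([214., 165.]), array([ 6.186e+02,  9.170e+01,  8.690e+01,  2.880e+01, -3.000e-01]))
side (array([284., 179.]), array([640.8, -43.5, 161.5,  53.6,  14.1]))
side (array([237., 168.]), array([517.1,  66.3, 114.3,  11. , -89.2]))
side (array([254., 149.]), array([601.4, 149.9, 322.4, 156.8, -75.3]))
```

```bash
python3 -m jog '0.5 -4 -9 0 -10;0.5 -4 -9 0 -10;0.5 -4 -9 0 -10;0.5 -4 -9 0 -10;0.5 -4 -9 0 -10'|grep tcp; python3 -m jog '0.5 -2 -1 0 -10;0.5 0 0 0 -10;0.5 0 0 0 -10;0.5 0 0 -40 -10;0.5 0 0 -50 0';python3 -m jog '0.5 0 0 -50 0;0.5 0 0 -30 0;0.5 0 0 0 0;0.5 0 0 0 0'
```

```text
tcp_pos: [0.6202, 0.0951, 0.3182]
time_s: 43.52
tcp_pos: [0.6191, 0.0947, 0.2287]
ee_rot: [[-0.999, -0.033, 0.004], [-0.033, 0.999, 0.002], [-0.004, 0.001, -1.0]]
wrist_force: [1.1, 0.3, 0.4]
gripper_width: 0.498
gripper_force: 0.0
time_s: 44.02
tcp_pos: [0.6195, 0.0947, 0.1499]
ee_rot: [[-0.999, -0.035, 0.003], [-0.035, 0.999, 0.0], [-0.003, 0.0, -1.0]]
wrist_force: [0.8, -0.4, 0.1]
gripper_width: 0.502
gripper_force: 0.0
```

```bash
python3 - <<'E'
from bar import *
c=cam("wrist"); m=mask(c,(3,150,20),(13,255,255))
for P in((570,92,120),(570,78,120),(570,106,120),(560,92,98)): print(P,proj(c,np.array(P)/1000)[0].round())
for v in range(90,300,6): print(v,''.join('#' if m[v,u] else '.' for u in range(180,330,3)))
E
```

```text
(570, 92, 120) [249. 154.]
(570, 78, 120) [227. 153.]
(570, 106, 120) [271. 155.]
(560, 92, 98) [250. 135.]
90 ..................................................
96 ..................................................
102 ..................................................
108 ..................................................
114 ..................................................
120 ..................................................
126 ..................................................
132 ....................#.####........................
138 .................#######...####.....##..##########
144 .................##...#...####....................
150 #................#####.#..#.#.....................
156 ##...............#############....................
162 ##...............##############...................
168 ##...............##############...................
174 ##...............##############...................
180 ##...............#############....................
186 ##................############....................
192 ##................############....................
198 
[... 230 characters left out ...]
.........##########.....................
228 ##.................##########.....................
234 ##.................#########......................
240 ###................##########.....................
246 ###...............................................
252 ##................................................
258 #.................................................
264 ..................................................
270 ..................................................
276 ..................................................
282 ..................................................
288 ..................................................
294 ..................................................
```

```bash
python3 -m jog '0.5 -1 -1 -30 0;0.5 0 0 -30 0;0.5 0 0 -20 0;0.5 0 0 0 0'|grep -E "tcp|wrist_f|width"; python3 -m jog '0.5 0 0 -10 0;0.5 0 0 0 0;0.1 0 0 0 0;0.1 0 0 0 0;0.1 0 0 0 0'|grep -E "tcp|wrist_f|width|grip";python3 -m jog '0.1 0 0 0 0;0.1 0 0 20 0;0.1 0 0 40 0;0.1 0 0 60 0;0.1 0 0 40 0'
```

```text
tcp_pos: [0.6173, 0.0935, 0.0684]
wrist_force: [0.0, -0.2, -0.2]
gripper_width: 0.502
tcp_pos: [0.6177, 0.0934, 0.0586]
wrist_force: [0.7, -0.3, 1.1]
gripper_width: 0.318
gripper_force: 30.0
time_s: 45.82
tcp_pos: [0.6174, 0.0937, 0.2205]
ee_rot: [[-0.999, -0.035, 0.002], [-0.035, 0.999, 0.001], [-0.002, 0.001, -1.0]]
wrist_force: [0.1, 1.1, -1.9]
gripper_width: 0.316
gripper_force: 30.0
```

```bash
python3 -m jog '0.1 -40 -38 0 0;0.1 -40 -38 0 0;0.1 -40 -38 0 0;0.1 -42 -40 -20 0;0.1 0 0 -50 0'|grep -E "tcp|width"; python3 -m jog '0.1 0 0 -50 0;0.1 0 0 -45 0;0.1 0 0 0 0;0.1 0 0 -10 0;0.1 0 0 0 0'|grep -E "tcp|wrist_f|width|grip"; for i in 1 2 3 4 5; do python3 -m jog '0.1 0 0 -3 0;0.1 0 0 -3 0;0.1 0 0 0 0' |grep -E "tcp|wrist_f"; done
```

```text
tcp_pos: [0.4536, -0.0621, 0.1495]
gripper_width: 0.323
tcp_pos: [0.456, -0.0603, 0.0441]
wrist_force: [1.1, -1.0, -1.9]
gripper_width: 0.316
gripper_force: 30.0
tcp_pos: [0.4553, -0.0605, 0.0373]
wrist_force: [-0.3, 0.8, -2.9]
tcp_pos: [0.4551, -0.0606, 0.0318]
wrist_force: [-3.3, 0.7, 6.0]
tcp_pos: [0.4517, -0.0609, 0.0255]
wrist_force: [-8.6, 4.6, 11.5]
tcp_pos: [0.4517, -0.0613, 0.0191]
wrist_force: [-6.3, 0.4, 7.6]
tcp_pos: [0.4525, -0.0612, 0.013]
wrist_force: [-3.7, -0.7, 4.8]
```

```bash
python3 -m jog '0.5 0 0 0 0;0.5 0 0 0 0;0.5 0 0 0 0;0.5 0 0 40 0;0.5 0 0 60 0'|grep -E "tcp|wrist_f"; python3 -m jog '0.5 0 0 60 0;0.5 20 0 60 0;0.5 40 0 50 0;0.5 30 0 0 0;0.5 0 0 0 0'|grep tcp;  python3 -m jog '0.5 0 0 0 0'|grep tcp
python3 - <<'E'
from bar import *
c=bars()
m=mask(c,(5,150,180),(14,255,255)); m=cv2.morphologyEx(m,cv2.MORPH_OPEN,np.ones((3,3)))
for b in blobs(c,m,.028,200): print(b)
E
```

```text
tcp_pos: [0.4542, -0.0607, 0.1129]
wrist_force: [1.3, -0.4, -0.7]
tcp_pos: [0.5455, -0.0603, 0.2807]
tcp_pos: [0.5433, -0.0606, 0.2804]
tcp [543.2 -60.6 280.7] yaw -178.0
(array([254.,  85.]), array([439.9, -60.5, 120.4,  27.2,   1.9]))
(array([ 10., 236.]), array([ 698.3, -550.6,  125.4,   72.8,  -60.6]))
(array([266., 233.]), array([655.3, -33.5, 116.5,  35.1,   2.3]))
(array([318., 225.]), array([644.2,  43.8, 106.7,  32.4,   5.7]))
(array([  4., 161.]), array([ 546.8, -509.5,   83.6,   33.4,  -12. ]))
(array([254.,  87.]), array([439.9, -59.9, 120.5,  28.3,   1.9]))
(array([342.,  49.]), array([375.6,  60.9,  64.4,  41.2, -78.7]))
```

```bash
python3 -m jog '0.55 -52 0 -20 0;0.55 -51.3 0 -30 0;0.55 0 0 -60 0;0.55 0 0 -60 0;0.55 0 0 -50 0'|grep -E "tcp|wrist_f"; python3 -m jog '0.55 0 0 -36 0;0.55 0 0 -12 0;0.55 0 0 0 0;0.1 0 0 0 0;0.1 0 0 0 0'|grep -E "tcp|wrist_f";python3 -m jog '0.1 0 0 0 0;0.1 0 0 0 0;0.1 0 0 50 0;0.1 0 0 60 0;0.1 0 0 50 0'
```

```text
tcp_pos: [0.4395, -0.0607, 0.0601]
wrist_force: [0.5, 0.3, -0.2]
tcp_pos: [0.4418, -0.0603, 0.0146]
wrist_force: [0.3, 0.1, -0.6]
time_s: 52.25
tcp_pos: [0.4405, -0.0605, 0.1753]
ee_rot: [[-0.999, -0.035, 0.001], [-0.035, 0.999, 0.001], [-0.001, 0.0, -1.0]]
wrist_force: [1.5, 0.4, -2.4]
gripper_width: 0.326
gripper_force: 30.0
```

```bash
python3 -m jog '0.1 39 30 0 0;0.1 39 30 0 0;0.1 39 30 0 0;0.1 39 30 0 0;0.1 40 29.5 0 0'|grep -E "tcp|wrist_f|width"; python3 -m jog '0.1 0 0 -30 0;0.1 0 0 -25 0;0.1 0 0 -15 0;0.1 0 0 0 0;0.1 0 0 0 0'; for i in 1 2 3 4; do python3 -m jog '0.1 0 0 -2 0;0.1 0 0 0 0' |grep -E "tcp|wrist_f"; done
```

```text
tcp_pos: [0.6372, 0.09, 0.1724]
wrist_force: [-0.3, -0.3, -1.8]
gripper_width: 0.32
time_s: 53.5
tcp_pos: [0.6375, 0.0891, 0.1044]
ee_rot: [[-0.999, -0.035, 0.002], [-0.035, 0.999, 0.0], [-0.002, 0.0, -1.0]]
wrist_force: [0.4, 0.6, -1.4]
gripper_width: 0.322
gripper_force: 30.0
tcp_pos: [0.637, 0.089, 0.1019]
wrist_force: [-0.2, 0.2, -1.8]
tcp_pos: [0.6367, 0.089, 0.0992]
wrist_force: [0.2, 0.3, -2.8]
tcp_pos: [0.6367, 0.089, 0.097]
wrist_force: [0.1, 1.0, -2.2]
tcp_pos: [0.637, 0.0891, 0.0954]
wrist_force: [-0.5, -0.8, -1.2]
```

```bash
for i in 1 2 3 4 5; do python3 -m jog '0.1 0 0 -1.8 0;0.1 0 0 0 0' |grep -E "tcp|wrist_f"; done; python3 -m jog '0.45 0 0 0 0;0.45 0 0 0 0;0.45 0 0 0 0;0.45 0 0 30 0;0.45 0 0 60 0'|grep -E "tcp|wrist_f"; python3 -m jog '0 0 0 62 7;0 0 10 60 10;0 0 20 20 10;0 0 20 0 10;0 0 0 0 10'|grep tcp; python3 -m jog '0 0 0 0 10;0 0 0 0 10;0 0 0 0 10;0 0 0 0 10;0 0 0 0 3'|grep tcp;python3 -m jog '0 0 0 0 0;0 0 0 0 0'|grep tcp; python3 seat.py 0
```

```text
tcp_pos: [0.6369, 0.089, 0.0952]
wrist_force: [-2.7, -0.1, 5.0]
tcp_pos: [0.6366, 0.089, 0.0939]
wrist_force: [-5.2, -0.1, 7.2]
tcp_pos: [0.6362, 0.0889, 0.0921]
wrist_force: [-5.7, 0.8, 9.1]
tcp_pos: [0.6358, 0.0889, 0.0901]
wrist_force: [-6.8, 0.6, 7.9]
tcp_pos: [0.6356, 0.0889, 0.0881]
wrist_force: [-7.1, 0.6, 8.4]
tcp_pos: [0.6352, 0.0884, 0.1739]
wrist_force: [0.9, 0.3, 0.5]
tcp_pos: [0.6369, 0.1403, 0.3182]
tcp_pos: [0.6369, 0.139, 0.3179]
tcp_pos: [0.6369, 0.139, 0.3181]
blob (211, 194, 83, 49) 3025.5
blob (209, 117, 95, 24) 1858.5
blob (393, 95, 34, 40) 1136.5
blob (210, 66, 96, 25) 1953.5
blob (208, 16, 96, 28) 2058.5
blob (230, 5, 46, 7) 206.5
pred slot 1 [206.5  14.9] [96.5 29.7]
pred slot 2 [206.4  65.2] [96.6 24.7]
pred slot 3 [207.  115.8] [95.4 24.8]
```

```bash
python3 -m jog '0 1 -55 0 0;0 1 -55 0 0;0 1 -55 0 0;0 1 -55 0 0;0 1 -55 0 0'|grep tcp; python3 -m jog '0 2 -55 0 0;0 0 0 0 0;0 0 0 -60 0;0 0 0 -60 0;0 0 0 -60 0'|grep tcp; python3 -m jog '0 0 0 -60 0;0 0 0 -14 0;0 0 0 0 0;0 0 5 0 0;0 0 5 0 0'|grep -E "tcp|wrist_f"; python3 - <<'E'
from h import *
t=cam("top")
for b in blobs(t,mask(t,(13,60,150),(30,170,255)),.096,30):
    if 320<b[0][0]<360: print(b)
m=mask(t,(3,150,60),(12,255,255))
for b in blobs(t,m,.1,30):
    if 500<b[1][0]<740 and -100<b[1][1]<250: print(b)
E
```

```text
tcp_pos: [0.6417, -0.1377, 0.3185]
tcp_pos: [0.6439, -0.1899, 0.1371]
tcp_pos: [0.6454, -0.1807, 0.0671]
wrist_force: [0.4, -1.0, -1.3]
(array([351., 263.]), array([ 265.3, -456.4,  182.2,   17.1,   90. ]))
(array([344., 254.]), array([ 299.2, -429.2,  236.2,   22.7,  -86.6]))
(array([343., 244.]), array([ 334. , -427. ,  141.7,   10.3,   89.9]))
(array([341., 149.]), array([ 710.2, -411.8,   80.5,   12.5,  -86.5]))
(array([324., 102.]), array([ 909.1, -324.7,  398.1,   38.9,  -90. ]))
(array([215., 160.]), array([633.3,  88.5, 119.7,  31.9,   4.2]))
```

```bash
python3 -m jog '0 0 4 0 0;0 0 5 0 0;0 0 6 0 0;0 0 8 0 0;0 0 10 0 0'|grep -E "tcp|wrist_f"; python3 -m jog '0 0 12 0 0;0 -1 12 0 0;0 0 12 0 0;0 0 12 0 0;0 -1 12 0 0'|grep -E "tcp|wrist_f"; python3 -m jog '0 0 12 0 0;0 -1 12 0 0;0 0 12 0 0;0 0 12 0 0;0 -1 12 0 0'|grep -E "tcp|wrist_f"; python3 -m jog '0 0 12 0 0;0 -1 12 0 0;0 0 12 0 0;0 0 12 0 0;0 -1 12 0 0'|grep -E "tcp|wrist_f";python3 -m jog '0 0 12 0 0;0 -1 12 0 0;0 0 12 0 0;0 0 9 0 0;0 0 6 0 0'|grep -E "tcp|wrist_f"
```

```text
tcp_pos: [0.6433, -0.148, 0.0645]
wrist_force: [-1.6, -3.1, 2.6]
tcp_pos: [0.6419, -0.0871, 0.0642]
wrist_force: [-0.1, -4.3, 0.7]
tcp_pos: [0.6401, -0.0272, 0.0642]
wrist_force: [-0.1, -3.7, -0.4]
tcp_pos: [0.6381, 0.0328, 0.0643]
wrist_force: [1.3, -4.5, -1.1]
tcp_pos: [0.6365, 0.0836, 0.0643]
wrist_force: [0.6, -3.8, -0.1]
```

Check the bars mid-push, then finish slowly.

```bash
python3 -m jog '0 0 8 0 0;0 0 8 0 0;0 -1 8 0 0;0 0 6 0 0;0 0 4 0 0'|grep -E "tcp|wrist_f"; for i in 1 2 3 4; do python3 -m jog '0 0 3 0 0;0 0 0 0 0'|grep -E "tcp|wrist_f"; done
```

```text
tcp_pos: [0.6356, 0.1174, 0.0643]
wrist_force: [-1.4, -3.3, 0.9]
tcp_pos: [0.6358, 0.1205, 0.0642]
wrist_force: [-0.8, -2.4, -0.5]
tcp_pos: [0.6358, 0.1232, 0.0642]
wrist_force: [-1.0, -2.3, 0.6]
tcp_pos: [0.6357, 0.1262, 0.0642]
wrist_force: [-1.0, -1.6, -0.4]
tcp_pos: [0.6357, 0.1286, 0.0642]
wrist_force: [-0.6, -4.8, -0.8]
```

```bash
for i in 1 2 3; do python3 -m jog '0 0 2 0 0;0 0 0 0 0'|grep -E "tcp|wrist_f"; done
```

```text
tcp_pos: [0.6355, 0.1288, 0.0642]
wrist_force: [0.6, -10.3, 0.1]
tcp_pos: [0.6355, 0.1289, 0.0642]
wrist_force: [1.6, -14.9, 1.3]
tcp_pos: [0.6354, 0.129, 0.0643]
wrist_force: [3.4, -20.1, 0.3]
```

```bash
python3 -m jog '0 0 -30 0 0;0 0 0 0 0;0 0 0 60 0;0 0 0 60 0;0 0 0 60 0'|grep -E "tcp|wrist_f"; python3 -m jog '0 0 30 60 0;0 0 55 14 0;0 0 55 0 0;0 0 55 0 0;0 0 55 0 0'|grep tcp; python3 -m jog '0 -2 55 0 0;0 -3 35 0 0;0 0 0 0 0;0 0 0 0 0'|grep tcp; python3 seat.py 300; python3 - <<'E'
from h import *
c=cam("wrist"); h=cv2.cvtColor(c["pixels"],cv2.COLOR_RGB2HSV)
for v in range(10,145,8): print(v,[",".join(map(str,h[v,u])) for u in range(195,330,14)])
t=cam("top"); h=cv2.cvtColor(t["pixels"],cv2.COLOR_RGB2HSV)
a=np.radians(10)
for s in(-75,-40,-20,0,20,50,80): 
    u=proj(t,[.5386+s*np.cos(a)/1000,-.4136+s*np.sin(a)/1000,.094])[0].round().astype(int); print(s,u,h[u[1],u[0]])
E
```

```text
tcp_pos: [0.6363, 0.1068, 0.2468]
wrist_force: [1.7, 1.3, 0.2]
tcp_pos: [0.6354, 0.3567, 0.3149]
tcp_pos: [0.6305, 0.4439, 0.3143]
blob (246, 306, 17, 12) 155.5
blob (358, 250, 85, 15) 712.5
pred slot 1 [209.8   9.9] [97.4 30.9]
pred slot 2 [209.7  60.4] [97.6 25.9]
pred slot 3 [210.1 112.3] [96.4 24.3]
10 ['18,67,216', '20,75,220', '19,57,223', '38,4,233', '36,5,235', '30,5,233', '25,12,225', '21,20,200', '18,68,221', '21,71,250']
18 ['19,52,197', '20,70,216', '13,70,233', '12,73,234', '14,71,234', '13,72,230', '13,79,227', '13,75,228', '17,70,220', '66,8,151']
26 ['50,5,160', '21,71,213', '13,72,233', '14,72,233', '13,76,230', '13,72,230', '13,75,229', '13,70,230', '16,74,226', '60,11,162']
34 ['60,10,173', '20,68,210', '12,62,199', '13,60,201', '13,61,200', '11,65,211', '13,70,225', '14,73,231', '14,55,199', '18,62,227']
42 ['20,51,213', '20,68,207', '21,55,237', '34,8,234', '30,5,235', '21,8,233', '21,8,230', '30,5,235', '18,68,222', '18,61,223']
50 ['20,48,213', '19,69,202', '20,56,237', '26,8,235', '20,7,235', '26,8,233', '23,9,231', '23,10,235', '18,66,223', '17,59,226']
58 ['
[... 945 characters left out ...]
06', '13,68,214', '13,66,219', '14,73,224', '12,74,225', '12,73,223', '12,65,220', '18,66,225', '20,44,192']
122 ['20,51,217', '21,71,216', '13,72,234', '14,75,232', '13,73,234', '13,74,235', '13,74,233', '14,71,232', '17,67,226', '19,44,191']
130 ['20,46,215', '21,76,218', '14,72,234', '13,74,233', '13,74,235', '14,73,234', '13,75,235', '13,75,232', '17,65,226', '19,42,193']
138 ['18,49,215', '21,76,222', '19,56,223', '34,8,234', '26,9,234', '34,8,235', '22,37,211', '26,9,234', '18,66,229', '19,45,193']
-75 [344 210] [  8 170  81]
-40 [342 201] [  9 169  95]
-20 [341 196] [  9 180  88]
0 [341 191] [ 16 143 191]
20 [340 187] [ 15 138 190]
50 [339 179] [ 16 147 184]
80 [337 172] [ 16 142 198]
```

```bash
sed -i 's/m=mask(c,(3,150,60),(14,255,255))/m=mask(c,(9,55,190),(15,95,245))/' seat.py; python3 seat.py 300; python3 -c "
from station import r;print(r.sense()['time_s'])"
```

```text
blob (213, 114, 94, 24) 1936.0
blob (214, 63, 95, 25) 1947.5
blob (213, 12, 95, 29) 2116.5
pred slot 1 [210.1  11.4] [97.3 30.6]
pred slot 2 [210.1  61.9] [97.4 25.5]
pred slot 3 [210.6 113.5] [96.2 24.6]
67.3
```

All three bars are seated, the carriage is home, the slapper lies on its rest and the robot is clear of everything.

```bash
python3 -c "
from station import r;print(r.finish_job())"
```

```text
the job is handed in; nothing more can be done
None
```

The job is handed in at about 67 s: the slapper lies across its rest, all three copper bars are seated in slots 1–3, and the carriage is fully home. One bar was found off its seat partway through; I picked it up and re-seated it.

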